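Chock sample bottles on a sloped leak-test board

ROBOT

A 6-joint arm with a two-finger parallel gripper is mounted at the origin on the work surface. World frame = base frame: x ahead of the robot, y to its left, z up, the work surface at z = 0. Lengths are in m, angles in rad, forces in N, time in s.
With the tool pointing down it reaches from about 0.275 to 0.825 m from the base axis. Payload 4.9 kg.
Tool frame: the origin (TCP) lies at the very end of the fingers, on their centre line; the grasp point (between the pads) lies 19 mm behind it; z points along the fingers, x is the direction in which the jaws open and shut, and the axes are right-handed (so a half turn about z gives the same grasp; the last joint's range is limited). The gripper opens to 85 mm and grips with 20 to 120 N. Pads are 22 mm wide; open, the fingers measure 114 mm over their backs; the gripper's body (76 mm by 85 mm) begins 54 mm behind the grasp point. The pads swing forward as they close: fully open they stand 13 mm farther back than shut.
Start: joints at [-1.322, 0.326, -0.193, 1.052, 0, 1.437], TCP at [0.205, -0.51, 0.231] pointing down, gripper open.
Joint ranges: [-2.65, 2.65], [-0.97, 1.79], [-1.3, 1.35], [-1.93, 2.1], [-1.47, 1.37], [-3.14, 3.14]. Speed limits (rad/s): [2.57, 2.57, 3.14, 3.14, 3.14, 3.14].

INTERFACE

Orientations are given as [roll, pitch, yaw] about the fixed x, y, z axes, in that order (R = Rz(yaw) Ry(pitch) Rx(roll)).
In Python, from bench import r gives the robot as it stands.
- The arm moves only by the shell command python3 -m crank 'ROWS' [FORCE]. ROWS is JSON, a list of rows, each a list of 3 entries, a list of its own where there are three numbers: the shift along the tool's x, y, z in m, then the turn about the tool's z in degrees, then the closure in counts, from 0 (fully open) to 255 (shut). A call has 1 to 20 rows; each row is the pose to reach, as a shift and turn from the pose commanded when the call began, along the tool's axes at that moment; what a row does not reach only later rows make up. A row lasts 1/12 s, in which the tool goes at most 41.7 mm and 7.16 degrees, less where a joint would pass 70% of its speed; a pose out of reach is approached as far as the arm can. A call with a gripper value outside its range is refused whole. The fingers move at their own pace and stop on an object; FORCE is the grip in N (left out, the last holds). Time passes only in rows, so rows that repeat a pose let the fingers close. It gives the time, the measured TCP pose, the force and the opening at its end, in the units of the state.
- r.state(): the state, without advancing time (a new reading comes with each control period).
- r.read_camera(name): name is "side" or "top" or "wrist"; returns the picture (400x640x3 uint8, red, green, blue); there is no depth.
- r.camera_model(name): a dict with "fx", "fy", "cx", "cy" (pixels), "position" and "attitude" of the camera in the world; the wrist camera has in their place "tool_from_camera" (4x4, takes a point from camera to tool coordinates, whose origin is the TCP and whose axes are the tool frame's). Camera axes: x right, y down, z forward; pixel columns grow to the right and rows downward; lengths in m; the calibration is good to about 2 mm. A picture is of the moment at which its call begins: read the wrist's pose just before it. camera_model takes no time and is no camera call.
- r.sign_off(): hands the job in, once; it reports no verdict.
The state is a dict: "time": time; "joint_positions": joint angles; "dq": joint speeds; "effort": joint torques, N m; "ee_pos": TCP position; "orientation": TCP orientation; "contact_force": force on the tool from outside, world axes, zero at the start; "ft_torque": the same for the moment, N m; "width": opening from 0.0 (shut) to 1.0 (fully open).
Only numpy, scipy, OpenCV 4.12 (cv2) and the standard library are available. Lean on these libraries where they do the work, as an engineer would, in place of code of your own. Each camera call takes 0.05 s, during which the arm holds its last target.

TASK

Set up the overnight leak test: first turn the black knob clockwise until it clicks over, so that the stop pins stand up out of the sloped board. Lay every brown sample bottle from the tray on its side across the board against the pins, one at each place, and push a wedge chock, thin end first, snugly up against the low side of each bottle. Then turn the knob back until it clicks, so that the pins drop and each bottle stays there held by its chock alone; do not tip over the beakers, the reagent bottle or the jar.

Things in the scene. Friction and masses are not known exactly. Their poses are not given: they have to be found in the camera images.
- stand: Fixed stand, sloped white board, 200 mm (front to back) x 330 mm wide. Origin on the bench under its middle; x level, towards the HIGH edge, y along the width, z up. Board surface at z = 51 mm + 0.213 x (0.21 rad slope): the low edge is at -x, with a lip 8 mm thick and 10 mm high. Beyond the +y end: grey housing 110 x 78 mm, 50 mm high, with the knob. Round things roll down it; a chock stays put.
- pin_line (a point): Middle of the row of stop pins, on the board's surface, 5 mm up the slope from the board's middle; axes as the stand. The three places are 105 mm apart along y; each has two round pins 10 mm across, 33 mm either side of the place's middle. All six move together with the knob: down, just under the surface; up, 22 mm out of it.
- knob (a joint): Angle in rad of the black stop knob with the click. About 0: pins down. Positive is clockwise seen from above. It has two rest positions at rigid stops, 0 and 1.2 (pins fully up); an over-centre detent resists the turn from either with up to about 0.2 N m, easing towards the middle, and past the middle (0.6) snaps it into the other one.
- knob_grip (a point): Middle of the knob's grip bar, on the vertical knob axis, 82 mm above the bench. The bar is 44 mm long, 14 mm thick and 34 mm high (13 mm above this point to 21 mm below it); at knob angle 0 it lies along the stand's x axis. The point turns with the knob, its x axis along the bar.
- tray: White storage tray, fixed, 250 x 100 mm, origin on the bench under its middle, with three shallow grooves along its y axis, 78 mm apart; its floor is 6 mm thick, and on both sides of each groove runs a rib 6 mm wide whose top is 12 mm above the bench, its middle 18 mm from the groove's middle.
- lane1 (a point): Place 1 of the stand (-y end): where the centre of a bottle is when it lies on the board across the slope (along the stand's y) and touches both raised pins of this place. Axes as the stand.
- lane2 (a point): Place 2 of the stand (middle): where the centre of a bottle is when it lies on the board across the slope (along the stand's y) and touches both raised pins of this place. Axes as the stand.
- lane3 (a point): Place 3 of the stand (+y end): where the centre of a bottle is when it lies on the board across the slope (along the stand's y) and touches both raised pins of this place. Axes as the stand.
- bottle1_center (a point): Centre of a brown sealed sample bottle (a plain cylinder 40 mm across and 86 mm long with a black cap as wide as the bottle, about 0.17 kg), which starts lying in a groove of the tray; the y axis is the bottle's axis. Two or three bottles are there at a start; an absent one gives None.
- bottle2_center (a point): Centre of a brown sealed sample bottle (a plain cylinder 40 mm across and 86 mm long with a black cap as wide as the bottle, about 0.17 kg), which starts lying in a groove of the tray; the y axis is the bottle's axis. Two or three bottles are there at a start; an absent one gives None.
- bottle3_center (a point): Centre of a brown sealed sample bottle (a plain cylinder 40 mm across and 86 mm long with a black cap as wide as the bottle, about 0.17 kg), which starts lying in a groove of the tray; the y axis is the bottle's axis. Two or three bottles are there at a start; an absent one gives None.
- chock1_center (a point): Centre (half-way up, 12 mm above its underside) of a bare metal wedge chock, 60 mm long (its x axis), 30 mm wide, 24 mm high, about 0.22 kg. +x points to the thin toe: from the toe edge (2 mm high, at x = +30 mm) a 45 degree ramp rises to full height at x = +8 mm; the rest, to x = -30 mm, is a flat-topped block with parallel sides, good to grip.
- chock1_toe (a point): Middle of the chock's toe edge, 30 mm along +x from its centre and 1 mm above its underside. With the chock snug under a bottle on the board, toe under the bottle, this point is about 22 mm from the bottle's centre.
- chock2_center (a point): Centre (half-way up, 12 mm above its underside) of a bare metal wedge chock, 60 mm long (its x axis), 30 mm wide, 24 mm high, about 0.22 kg. +x points to the thin toe: from the toe edge (2 mm high, at x = +30 mm) a 45 degree ramp rises to full height at x = +8 mm; the rest, to x = -30 mm, is a flat-topped block with parallel sides, good to grip.
- chock2_toe (a point): Middle of the chock's toe edge, 30 mm along +x from its centre and 1 mm above its underside. With the chock snug under a bottle on the board, toe under the bottle, this point is about 22 mm from the bottle's centre.
- chock3_center (a point): Centre (half-way up, 12 mm above its underside) of a bare metal wedge chock, 60 mm long (its x axis), 30 mm wide, 24 mm high, about 0.22 kg. +x points to the thin toe: from the toe edge (2 mm high, at x = +30 mm) a 45 degree ramp rises to full height at x = +8 mm; the rest, to x = -30 mm, is a flat-topped block with parallel sides, good to grip.
- chock3_toe (a point): Middle of the chock's toe edge, 30 mm along +x from its centre and 1 mm above its underside. With the chock snug under a bottle on the board, toe under the bottle, this point is about 22 mm from the bottle's centre.
- beaker: Bystander: an upright glass beaker, 70 mm high, origin at the centre of its base. To be left standing.
- reagent: Bystander: an upright brown reagent bottle, 110 mm high, origin at the centre of its base. To be left standing.
- jar: Bystander: an upright glass jar with lid, 70 mm high, origin at the centre of its base. To be left standing.
- beaker2: Bystander: an upright glass beaker, 90 mm high, origin at the centre of its base. To be left standing.
Things that resemble listed ones, but are neither listed nor needed, are in the scene too. What is shaped like the part that bears chock1_center but pink or red is not meant.

How it is judged:
On the way, in this order (a step that is already met when the one before it is completed fails the run):
1. the knob is clicked over and the stop pins are up (value of joint knob above 1 rad), for 0.2 s.
2. with the pins up, every bottle lies across the board at the pins with the toe of a chock under its low side (value of joint knob above 1 rad and x of bottle1_center in the frame of stand between 0.008 and 0.045 m and y of bottle1_center in the frame of stand between -0.15 and 0.15 m and z of bottle1_center in the frame of stand between 0.066 and 0.092 m and angle between the y axis of each of bottle1_center, bottle2_center, bottle3_center and the y axis of stand, either way round below 0.2 rad and distance between any of chock1_toe, chock2_toe, chock3_toe and bottle1_center below 0.034 m and x of bottle2_center in the frame of stand between 0.008 and 0.045 m and y of bottle2_center in the frame of stand between -0.15 and 0.15 m and z of bottle2_center in the frame of stand between 0.066 and 0.092 m and distance between any of chock1_toe, chock2_toe, chock3_toe and bottle2_center below 0.034 m and x of bottle3_center in the frame of stand between 0.008 and 0.045 m and y of bottle3_center in the frame of stand between -0.15 and 0.15 m and z of bottle3_center in the frame of stand between 0.066 and 0.092 m and distance between any of chock1_toe, chock2_toe, chock3_toe and bottle3_center below 0.034 m), for 0.2 s.
3. the knob is clicked back and the pins are down (value of joint knob below 0.2 rad), for 0.2 s.
At the end, for the whole second after the job is handed in: Knob back below 0.2 rad, pins down. Every bottle lies across the board (within 0.2 rad), its centre within 17 mm down or 20 mm up the slope of where the raised pins hold it, a chock's toe within 34 mm of its centre, and stays there. Beakers, reagent bottle and jar stand upright (value of joint knob below 0.2 rad and x of bottle1_center in the frame of stand between 0.008 and 0.045 m and y of bottle1_center in the frame of stand between -0.15 and 0.15 m and z of bottle1_center in the frame of stand between 0.066 and 0.092 m and angle between the y axis of each of bottle1_center, bottle2_center, bottle3_center and the y axis of stand, either way round below 0.2 rad and distance between any of chock1_toe, chock2_toe, chock3_toe and bottle1_center below 0.034 m and x of bottle2_center in the frame of stand between 0.008 and 0.045 m and y of bottle2_center in the frame of stand between -0.15 and 0.15 m and z of bottle2_center in the frame of stand between 0.066 and 0.092 m and distance between any of chock1_toe, chock2_toe, chock3_toe and bottle2_center below 0.034 m and x of bottle3_center in the frame of stand between 0.008 and 0.045 m and y of bottle3_center in the frame of stand between -0.15 and 0.15 m and z of bottle3_center in the frame of stand between 0.066 and 0.092 m and distance between any of chock1_toe, chock2_toe, chock3_toe and bottle3_center below 0.034 m and angle between each of beaker, reagent, jar, beaker2's own z axis and vertical below 0.3 rad); the robot touches nothing.
It fails at once if the beaker is tipped over (angle between beaker's own z axis and vertical above 0.6 rad).
It fails at once if the reagent is tipped over (angle between reagent's own z axis and vertical above 0.6 rad).
It fails at once if the jar is tipped over (angle between jar's own z axis and vertical above 0.6 rad).
It fails at once if the beaker2 is tipped over (angle between beaker2's own z axis and vertical above 0.6 rad).
Of bottle1, bottle2, bottle3 only 2 to 3 are there at a start; the rules pass over those that are not, and their reading is None.
At some moment in a run one of chock1, chock2, chock3 may be knocked a few centimetres aside while the robot is not near it.
Once in a run the grip may slacken for a moment while it holds something.
It also fails if it takes over 210 s, if anything falls off the work surface, if the arm or the gripper's body presses on something with over 40 N, if the wrist force passes 120 N, or if a joint passes its speed limit or range.

## Working session

There is one attempt and no reset: what is moved stays moved. The work goes in short steps, Python scripts to look and compute and a shell command to move; the robot and the scene stay as the last step left them, time stands still between calls to the robot, and variables do not carry over. Pictures are saved under pics/ and viewed, and the job is handed in when it is done.

```bash
ls; mkdir -p pics
python3 - <<'E'
from bench import r
import cv2
print(r.state())
for n in ("side","top","wrist"):
    print(n,r.camera_model(n))
for n in ("side","top","wrist"):
    cv2.imwrite(f"pics/{n}0.png",r.read_camera(n)[:,:,::-1])
E
```

```text
pics
{'time': 0.0, 'joint_positions': array([-1.32217626e+00,  3.26957426e-01, -1.93588644e-01,  1.05195703e+00,
       -7.63754157e-06,  1.43662042e+00]), 'dq': array([ 9.83108066e-04,  3.57720401e-05, -7.16815506e-04, -8.10603333e-04,
       -4.25232389e-04, -4.93997562e-04]), 'effort': array([ 2.63693828e-04, -4.43395936e+01,  2.62442583e+01,  1.54962897e-02,
       -5.51052426e-05,  1.72076983e-05]), 'ee_pos': array([ 0.20531336, -0.50962969,  0.23049262]), 'orientation': array([-3.14137190e+00,  1.69245396e-03, -1.18800016e+00]), 'contact_force': array([0.26598839, 0.38479194, 0.49206508]), 'ft_torque': array([ 0.03403451,  0.01506056, -0.02355524]), 'width': 0.9985509503357336}
side {'fx': 376.6047761138942, 'fy': 376.6047761138942, 'cx': 322.6451686589636, 'cy': 207.26558379184894, 'position': array([0.38459504, 0.75866226, 0.89160697]), 'attitude': array([-2.37126231, -0.0066149 , -2.98540962])}
top {'fx': 385.99317607847775, 'fy': 385.99317607847775, 'cx': 325.596643827483, 'cy': 202.21721014243013, 'position': array([ 0.42156611, -0.01117718,  1.18810192]), 'attitude': array([-3.06490151, -0.00426615, -1.55651919])}
wrist {'fx': 318.8210893922255, 'fy': 318.8210893922255, 'cx': 313.0281132286717, 'cy': 196.4067662287087, 'tool_from_camera': array([[ 9.99999862e-01,  3.18207297e-04, -4.17914352e-04,
        -2.10243224e-04],
       [-1.77305340e-04,  9.53409190e-01,  3.01680105e-01,
        -7.73535636e-02],
       [ 4.94440195e-04, -3.01679989e-01,  9.53409115e-01,
        -1.43178315e-01],
       [ 0.00000000e+00,  0.00000000e+00,  0.00000000e+00,
         1.00000000e+00]])}
```

View pics/top0.png

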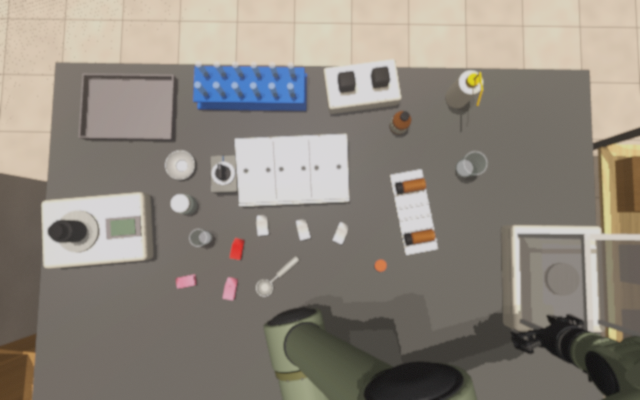

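View pics/side0.png

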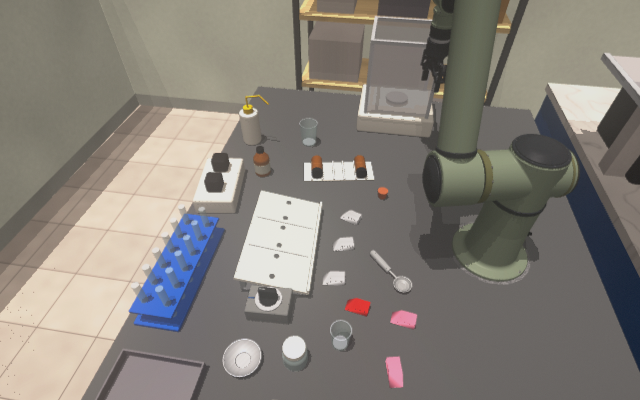

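View pics/wrist0.png

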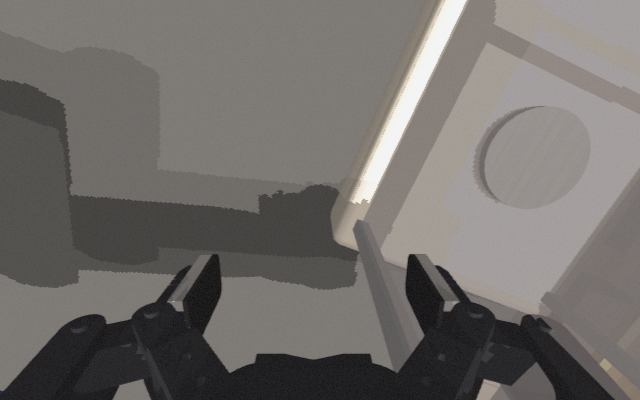

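```bash
cat > h.py <<'E'
import numpy as np, cv2
from scipy.spatial.transform import Rotation as Ro
from bench import r
def pose():
    s=r.state(); T=np.eye(4); T[:3,:3]=Ro.from_euler('xyz',s['orientation']).as_matrix(); T[:3,3]=s['ee_pos']; return T
def cam(n,T=None):
    m=r.camera_model(n); K=np.array([[m['fx'],0,m['cx']],[0,m['fy'],m['cy']],[0,0,1]])
    if n=='wrist': C=(pose() if T is None else T)@m['tool_from_camera']
    else:
        C=np.eye(4); C[:3,:3]=Ro.from_euler('xyz',m['attitude']).as_matrix(); C[:3,3]=m['position']
    return K,C
def ray(n,px,T=None):
    K,C=cam(n,T); d=C[:3,:3]@np.linalg.inv(K)@np.array([px[0],px[1],1.]); return C[:3,3],d
def onz(n,px,z,T=None):
    o,d=ray(n,px,T); return o+d*(z-o[2])/d[2]
def proj(n,P,T=None):
    K,C=cam(n,T); p=np.linalg.inv(C)@np.append(P,1); q=K@p[:3]; return q[:2]/q[2]
def crop(img,x0,y0,w,h,s,fn):
    c=img[y0:y0+h,x0:x0+w,::-1]; cv2.imwrite(fn,cv2.resize(c,None,fx=s,fy=s,interpolation=cv2.INTER_CUBIC))
def tri(a,b):
    # a,b: (cam,px)
    o1,d1=ray(*a);o2,d2=ray(*b);A=np.stack([d1,-d2],1);t=np.linalg.lstsq(A,o2-o1,rcond=None)[0]
    p,q=o1+d1*t[0],o2+d2*t[1];return (p+q)/2,np.linalg.norm(p-q)
E
python3 - <<'E'
from h import *
t=cv2.imread('pics/top0.png')[:,:,::-1]; s=cv2.imread('pics/side0.png')[:,:,::-1]
crop(t,170,120,200,150,4,'pics/tc.png'); crop(t,360,90,140,170,3.5,'pics/tc2.png')
crop(s,220,180,200,150,4,'pics/sc.png')
for p in [(236,139),(347,135),(349,201),(239,206)]: print(onz('top',p,.05))
for p in [(262,225),(303,230),(341,232)]: print(onz('top',p,.024))
E
```

```text
[0.69484424 0.25596314 0.05      ]
[ 0.71211243 -0.07606004  0.05      ]
[ 0.51370406 -0.08396881  0.05      ]
[0.49414835 0.24067926 0.05      ]
[0.43953693 0.17549689 0.024     ]
[0.42629644 0.05188812 0.024     ]
[ 0.42193152 -0.06246888  0.024     ]
```

View pics/tc.png

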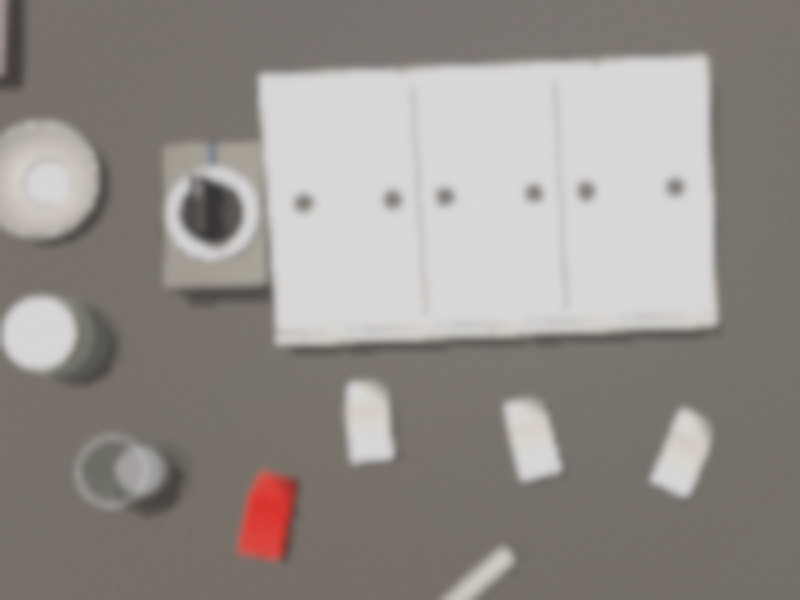

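View pics/tc2.png

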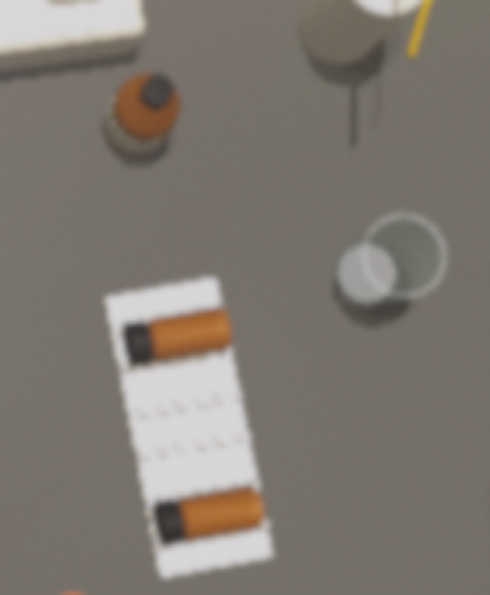

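View pics/sc.png

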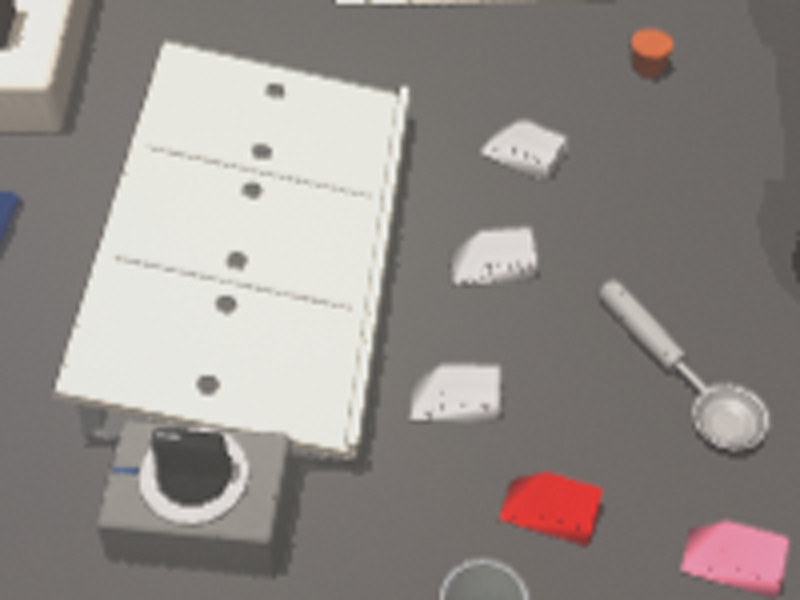

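```bash
cat > fit.py <<'E'
from h import *
from scipy.optimize import least_squares
top=[(303,203),(392,199),(445,196),(534,193),(586,191),(675,187)]
side=[(207,384),(226,304),(236,260),(252,190),(262,151),(275,91)]
ys=[138,72,33,-33,-72,-138]
def W(p,q): 
    c,s=np.cos(p[2]),np.sin(p[2]); return np.array([p[0]+c*q[0]-s*q[1],p[1]+s*q[0]+c*q[1],q[2]])
def res(p,only=None):
    e=[]
    for y,t,s in zip(ys,top,side):
        P=W(p,(.0049,y/1000,.052))
        if only!='side': e+=list(proj('top',P)-(np.array(t)/4+(170,120)))
        if only!='top': e+=list(proj('side',P)-(np.array(s)/4+(220,180)))
    return np.array(e)
for o in (None,'top','side'):
    f=least_squares(res,[.6,.08,0.05],args=(o,)); print(o,f.x.round(4),np.abs(f.fun).max().round(2),np.sqrt((f.fun**2).mean()).round(2))
# bottles
for p in [(177,337),(209,515)]: print('bottle',onz('top',np.array(p)/3.5+(360,90),.030))
E
python3 fit.py
python3 - <<'E'
from h import *
# bar top middle
g=lambda p:onz('top',np.array(p)/4+(170,120),.05)
print('housing',g((163,143)),g((163,290)),g((265,290)))
E
```

```text
None [0.602  0.0858 0.0564] 0.57 0.22
top [0.6024 0.0852 0.0576] 0.18 0.07
side [0.6014 0.0867 0.0548] 0.35 0.14
bottle [ 0.56264488 -0.27089393  0.03      ]
bottle [ 0.40995328 -0.29786937  0.03      ]
housing [0.64299424 0.3295247  0.05      ] [0.53295458 0.3254469  0.05      ] [0.53406369 0.25007011 0.05      ]
```

```bash
cat >> h.py <<'E'
import sys
def go(x,y,z,yaw,tilt=None):
    T=pose(); s=r.state(); d=T[:3,:3].T@(np.array([x,y,z])-T[:3,3])
    yc=s['orientation'][2]
    tr=-np.degrees(yaw-yc)
    j1=np.arctan2(y,x); print('shift m',d.round(4),'turn',round(tr,2),'dist',np.linalg.norm(d).round(3),'rows>=',int(np.ceil(max(np.linalg.norm(d)/.0417,abs(tr)/7.16))),'j6 est',round(j1+np.pi/2-yaw,2), 't',round(s['time'],2))
E
python3 -c "
from h import *
go(.59,.285,.25,1.627)"
```

```text
shift m [-0.5936 -0.6537 -0.0184] turn -161.29 dist 0.883 rows>= 23 j6 est 0.39 t 0.15
```

```bash
python3 -m crank '[[[-0.594,-0.654,-0.018],-161.3,0],[[-0.594,-0.654,-0.018],-161.3,0],[[-0.594,-0.654,-0.018],-161.3,0],[[-0.594,-0.654,-0.018],-161.3,0],[[-0.594,-0.654,-0.018],-161.3,0],[[-0.594,-0.654,-0.018],-161.3,0],[[-0.594,-0.654,-0.018],-161.3,0],[[-0.594,-0.654,-0.018],-161.3,0],[[-0.594,-0.654,-0.018],-161.3,0],[[-0.594,-0.654,-0.018],-161.3,0],[[-0.594,-0.654,-0.018],-161.3,0],[[-0.594,-0.654,-0.018],-161.3,0],[[-0.594,-0.654,-0.018],-161.3,0],[[-0.594,-0.654,-0.018],-161.3,0],[[-0.594,-0.654,-0.018],-161.3,0],[[-0.594,-0.654,-0.018],-161.3,0],[[-0.594,-0.654,-0.018],-161.3,0],[[-0.594,-0.654,-0.018],-161.3,0],[[-0.594,-0.654,-0.018],-161.3,0],[[-0.594,-0.654,-0.018],-161.3,0]]'
python3 -c "
from h import *
go(.59,.285,.25,1.627)"
```

```text
time: 1.82
ee_pos: [0.5686, 0.2419, 0.2479]
orientation: [-3.141, 0.0, 1.319]
contact_force: [1.5, -1.0, 0.9]
width: 1.0
shift m [ 0.0471  0.01   -0.0021] turn -17.67 dist 0.048 rows>= 3 j6 est 0.39 t 1.82
```

```bash
python3 -m crank '[[[0.047,0.01,-0.002],-17.7,0],[[0.047,0.01,-0.002],-17.7,0],[[0.047,0.01,-0.002],-17.7,0],[[0.047,0.01,-0.002],-17.7,0],[[0.047,0.01,-0.002],-17.7,0]]'
python3 - <<'E'
from h import *
print(pose().round(4))
go(.59,.285,.25,1.627)
im=r.read_camera('wrist'); cv2.imwrite('pics/w1.png',im[:,:,::-1])
E
```

```text
time: 2.23
ee_pos: [0.5897, 0.2826, 0.2496]
orientation: [-3.14, 0.0, 1.619]
contact_force: [0.4, -0.7, 0.5]
width: 1.0
[[-4.860e-02  9.988e-01 -1.100e-03  5.897e-01]
 [ 9.988e-01  4.860e-02 -5.000e-04  2.826e-01]
 [-4.000e-04 -1.200e-03 -1.000e+00  2.496e-01]
 [ 0.000e+00  0.000e+00  0.000e+00  1.000e+00]]
shift m [ 0.0023  0.0004 -0.0004] turn -0.43 dist 0.002 rows>= 1 j6 est 0.39 t 2.23
```

View pics/w1.png

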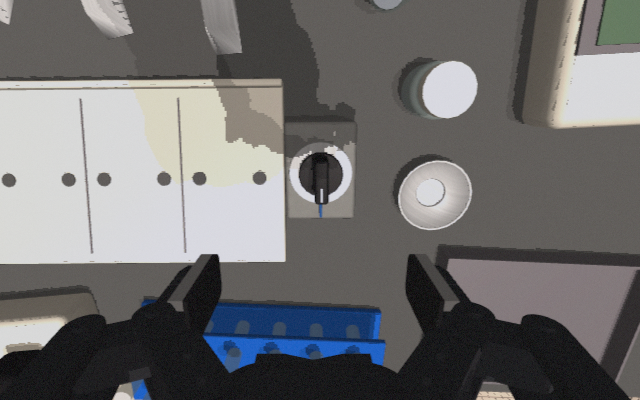

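Run:
```python
from h import *
im=cv2.imread('pics/w1.png')[:,:,::-1]
crop(im,270,110,100,120,5,'pics/w1c.png')
for p in [(260,178),(200,178.5),(164.5,179),(104,179.5),(69,179.5),(9,180)]: print(onz('wrist',p,.052).round(4))
```

```text
[0.6016 0.2247 0.052 ]
[0.6054 0.1587 0.052 ]
[0.6079 0.1196 0.052 ]
[0.6117 0.0529 0.052 ]
[0.6135 0.0143 0.052 ]
[ 0.6173 -0.052   0.052 ]
```

View pics/w1c.png

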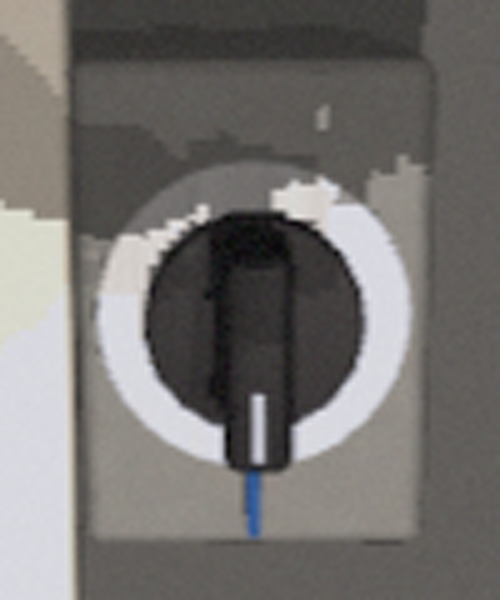

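Run:
```python
from h import *
print(onz('wrist',(321.2,183.2),.095), onz('wrist',(321.2,110+262/5),.095), onz('wrist',(321.2,110+470/5),.095))
print(onz('wrist',(320.8,176),.05)) # white ring centre (255,315)
s=[.603,.086,.0565]
c,n=np.cos(s[2]),np.sin(s[2])
print('expected',s[0]-n*.204,s[1]+c*.204)
g=onz('wrist',(321.2,183.2),.095); go(g[0],g[1],.06,1.627)
```

```text
[0.59283813 0.29071291 0.095     ] [0.57247124 0.28956996 0.095     ] [0.61404175 0.29190281 0.095     ]
[0.59661131 0.29157158 0.05      ]
expected 0.5914801313335307 0.2896744771096941
shift m [0.0083 0.0037 0.1899] turn -0.46 dist 0.19 rows>= 5 j6 est 0.4 t 2.28
```

```bash
python3 -m crank '[[[0.008,0.004,0.04],-0.5,60],[[0.008,0.004,0.08],-0.5,60],[[0.008,0.004,0.12],-0.5,60],[[0.008,0.004,0.15],-0.5,60],[[0.008,0.004,0.17],-0.5,60],[[0.008,0.004,0.183],-0.5,60],[[0.008,0.004,0.183],-0.5,60],[[0.008,0.004,0.183],-0.5,255],[[0.008,0.004,0.183],-0.5,255],[[0.008,0.004,0.183],-0.5,255],[[0.008,0.004,0.183],-0.5,255],[[0.008,0.004,0.183],-0.5,255],[[0.008,0.004,0.183],-0.5,255],[[0.008,0.004,0.183],-0.5,255]]' 60
```

```text
time: 3.45
ee_pos: [0.5946, 0.2908, 0.069]
orientation: [3.139, 0.0, 1.629]
contact_force: [-0.3, -1.1, 6.7]
width: 0.148
```

```bash
python3 -m crank '[[[0,0,0],7,255],[[0,0,0],14,255],[[0,0,0],21,255],[[0,0,0],28,255],[[0,0,0],35,255],[[0,0,0],42,255],[[0,0,0],49,255],[[0,0,0],56,255],[[0,0,0],62,255],[[0,0,0],67,255],[[0,0,0],70,255],[[0,0,0],70,255],[[0,0,0],70,255]]' 60
```

```text
time: 4.53
ee_pos: [0.5934, 0.2887, 0.069]
orientation: [3.137, 0.001, 0.409]
contact_force: [-4.0, -7.7, 9.9]
width: 0.146
```

Run:
```python
from h import *
crop(r.read_camera('side'),220,180,120,120,5,'pics/s2.png'); crop(r.read_camera('top'),200,120,160,100,5,'pics/t2.png'); print(r.state()['ft_torque'])
```

```text
[-1.65467936  0.87980905  0.91158443]
```

View pics/s2.png

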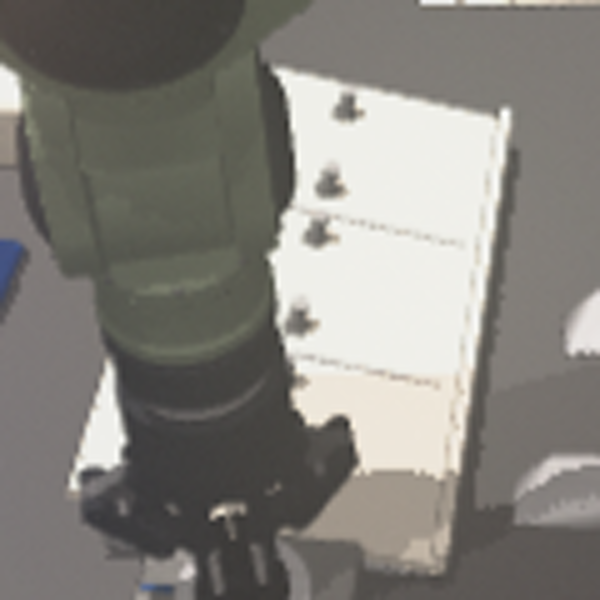

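```bash
python3 -m crank '[[[0,0,0],69,90],[[0,0,0],69,90],[[0,0,0],0,90],[[0,0,0],0,90],[[0,0,-0.04],0,90],[[0,0,-0.08],0,90],[[0,0,-0.12],0,90],[[0,0,-0.16],0,90],[[0,0,-0.18],0,90]]' 
python3 -c "
from h import *
print(pose()[:3,3]);go(.48,-.27,.28,.175)"
```

```text
time: 5.38
ee_pos: [0.5953, 0.2917, 0.2537]
orientation: [3.141, -0.008, 0.408]
contact_force: [-0.1, 0.6, 0.8]
width: 0.647
[0.595316   0.29168884 0.25365495]
shift m [-0.3285  0.4698 -0.0288] turn 13.35 dist 0.574 rows>= 14 j6 est 0.88 t 5.38
```

My first two rows there carried a mistaken 69° turn. It pushed against the stop while the fingers opened, so I'll check that the knob stayed up.

```bash
python3 -m crank '[[[-0.328,0.47,-0.029],13.4,90],[[-0.328,0.47,-0.029],13.4,90],[[-0.328,0.47,-0.029],13.4,90],[[-0.328,0.47,-0.029],13.4,90],[[-0.328,0.47,-0.029],13.4,0],[[-0.328,0.47,-0.029],13.4,0],[[-0.328,0.47,-0.029],13.4,0],[[-0.328,0.47,-0.029],13.4,0],[[-0.328,0.47,-0.029],13.4,0],[[-0.328,0.47,-0.029],13.4,0],[[-0.328,0.47,-0.029],13.4,0],[[-0.328,0.47,-0.029],13.4,0],[[-0.328,0.47,-0.029],13.4,0],[[-0.328,0.47,-0.029],13.4,0],[[-0.328,0.47,-0.029],13.4,0],[[-0.328,0.47,-0.029],13.4,0],[[-0.328,0.47,-0.029],13.4,0]]'
python3 - <<'E'
from h import *
print(pose().round(4))
im=r.read_camera('wrist'); cv2.imwrite('pics/w3.png',im[:,:,::-1])
crop(r.read_camera('side'),220,180,200,150,4,'pics/s3.png'); crop(r.read_camera('top'),170,120,200,150,4,'pics/t3.png')
E
```

```text
time: 6.8
ee_pos: [0.4789, -0.2703, 0.2764]
orientation: [-3.141, -0.0, 0.174]
contact_force: [-0.1, 0.3, -0.3]
width: 1.005
[[ 9.850e-01  1.728e-01  2.000e-04  4.789e-01]
 [ 1.728e-01 -9.850e-01  6.000e-04 -2.703e-01]
 [ 3.000e-04 -6.000e-04 -1.000e+00  2.764e-01]
 [ 0.000e+00  0.000e+00  0.000e+00  1.000e+00]]
```

View pics/w3.png

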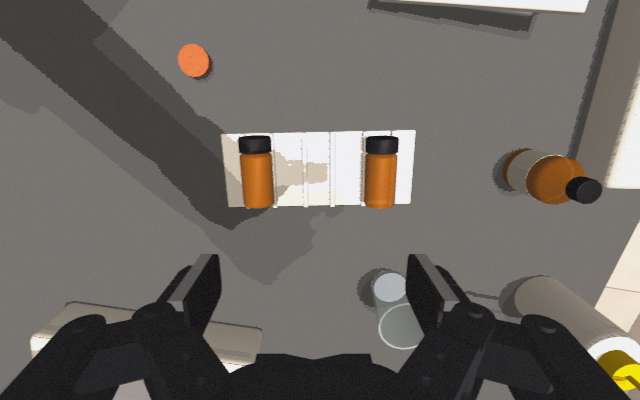

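View pics/s3.png

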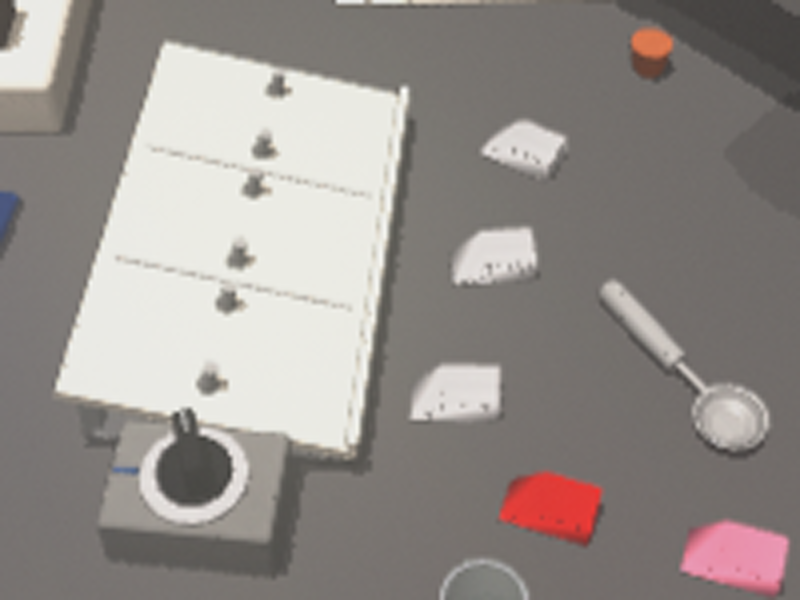

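View pics/t3.png

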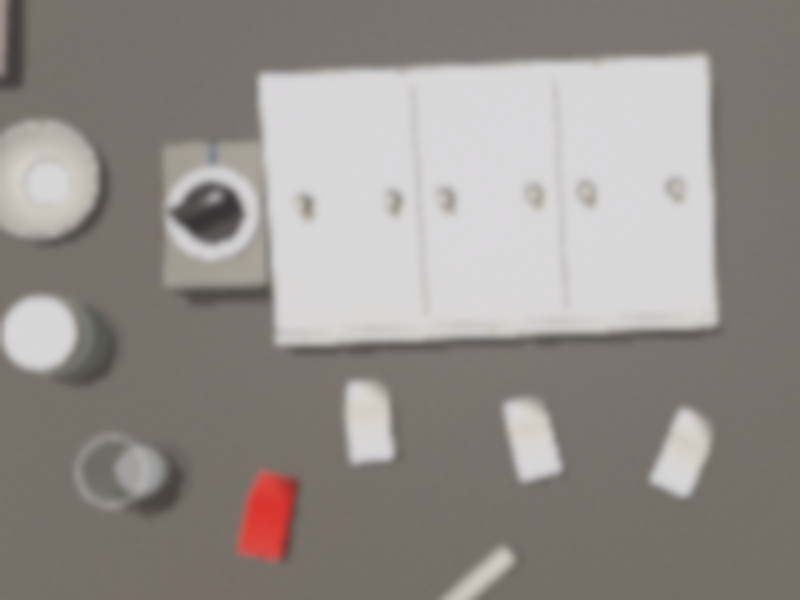

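Run:
```python
from h import *
im=cv2.imread('pics/w3.png')[:,:,::-1]
crop(im,210,115,220,110,3.6,'pics/w3c.png')
```

```text
(no output)
```

View pics/w3c.png

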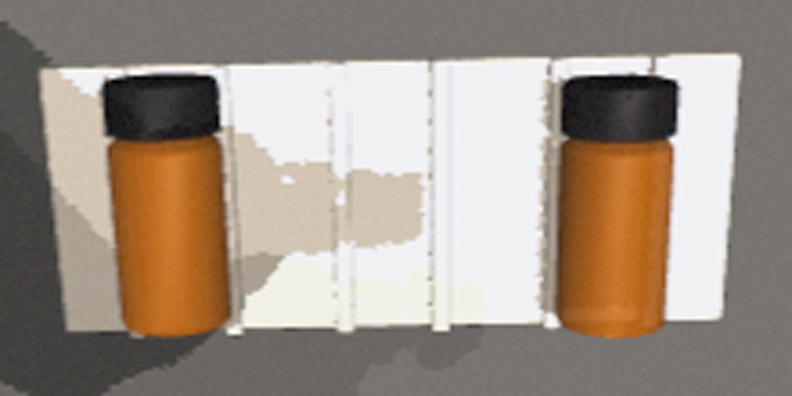

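Run:
```python
from h import *
for a,b in [((161,92),(177,325)),((620,92),(613,325))]:
    f=lambda p:onz('wrist',np.array(p)/3.6+(210,115),.03)
    A,B=f(a),f(b); print(A,B,(A+B)/2,np.linalg.norm(A-B), np.arctan2(*(A-B)[:2])*-1)
f=lambda p:onz('wrist',np.array(p)/3.6+(210,115),.006)
tr=[f(p) for p in [(40,70),(740,56),(722,318),(68,330)]]
print(tr, sum(tr)/4, np.arctan2(*(tr[1]-tr[0])[1::-1]),np.arctan2(*(tr[2]-tr[3])[1::-1]))
```

```text
[ 0.40506524 -0.25653627  0.03      ] [ 0.42080258 -0.33815974  0.03      ] [ 0.41293391 -0.297348    0.03      ] 0.08312673819878835 0.1904670531075039
[ 0.55745022 -0.2293747   0.03      ] [ 0.57486581 -0.31065504  0.03      ] [ 0.56615801 -0.27001487  0.03      ] 0.0831251891636991 0.2110741546032581
[array([ 0.35792086, -0.26025228,  0.006     ]), array([ 0.60190736, -0.21178852,  0.006     ]), array([ 0.6216715 , -0.30785988,  0.006     ]), array([ 0.37728418, -0.35639941,  0.006     ])] [ 0.48969597 -0.28407502  0.006     ] 0.19608075816470394 0.19606563414345285
```

```bash
python3 -c "
from h import *
go(.566,-.2695,.017,.196)"
```

```text
shift m [0.0853 0.0154 0.2594] turn -1.14 dist 0.273 rows>= 7 j6 est 0.93 t 6.95
```

```bash
python3 -m crank '[[[0.03,0.005,0.02],-1.1,0],[[0.06,0.01,0.04],-1.1,0],[[0.085,0.015,0.07],-1.1,0],[[0.085,0.015,0.11],-1.1,0],[[0.085,0.015,0.15],-1.1,0],[[0.085,0.015,0.19],-1.1,0],[[0.085,0.015,0.22],-1.1,0],[[0.085,0.015,0.245],-1.1,0],[[0.085,0.015,0.258],-1.1,0],[[0.085,0.015,0.258],-1.1,0],[[0.085,0.015,0.258],-1.1,255],[[0.085,0.015,0.258],-1.1,255],[[0.085,0.015,0.258],-1.1,255],[[0.085,0.015,0.258],-1.1,255],[[0.085,0.015,0.258],-1.1,255],[[0.085,0.015,0.258],-1.1,255]]' 45
```

```text
time: 8.28
ee_pos: [0.5663, -0.2714, 0.0203]
orientation: [3.14, -0.002, 0.193]
contact_force: [-0.9, 1.2, 4.8]
width: 0.45
```

```bash
python3 -m crank '[[[0,0,-0.03],0,255],[[0,0,-0.06],0,255],[[0,0,-0.1],0,255],[[0,0,-0.14],0,255],[[0,0,-0.16],0,255],[[0,0,-0.16],0,255]]'
python3 -c "
from h import *
go(.6375,-.0174,.15,.0565)"
```

```text
time: 8.78
ee_pos: [0.5685, -0.2727, 0.1854]
orientation: [3.134, -0.008, 0.193]
contact_force: [0.3, -0.9, -0.8]
width: 0.443
shift m [ 0.1165 -0.2376  0.0345] turn 7.84 dist 0.267 rows>= 7 j6 est 1.49 t 8.78
```

```bash
python3 -m crank '[[[0.015,-0.03,0.0],1,255],[[0.03,-0.06,0.01],2,255],[[0.05,-0.1,0.01],4,255],[[0.068,-0.14,0.02],6,255],[[0.087,-0.18,0.03],7.8,255],[[0.105,-0.215,0.034],7.8,255],[[0.116,-0.237,0.034],7.8,255],[[0.116,-0.237,0.034],7.8,255],[[0.116,-0.237,0.034],7.8,255]]'
python3 - <<'E'
from h import *
go(.6375,-.0174,.074,.0565)
cv2.imwrite('pics/w4.png',r.read_camera('wrist')[:,:,::-1])
crop(r.read_camera('side'),220,150,200,150,4,'pics/s4.png')
E
```

```text
time: 9.53
ee_pos: [0.6331, -0.0138, 0.1432]
orientation: [3.142, 0.002, 0.061]
contact_force: [-0.5, -0.1, -2.1]
width: 0.445
shift m [0.0043 0.0038 0.0692] turn 0.24 dist 0.069 rows>= 2 j6 est 1.49 t 9.53
```

View pics/w4.png

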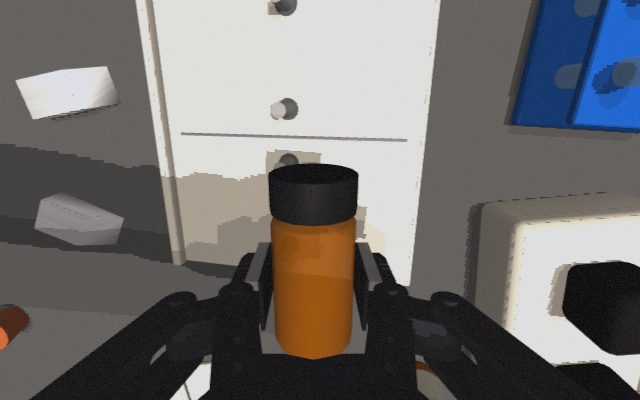

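View pics/s4.png

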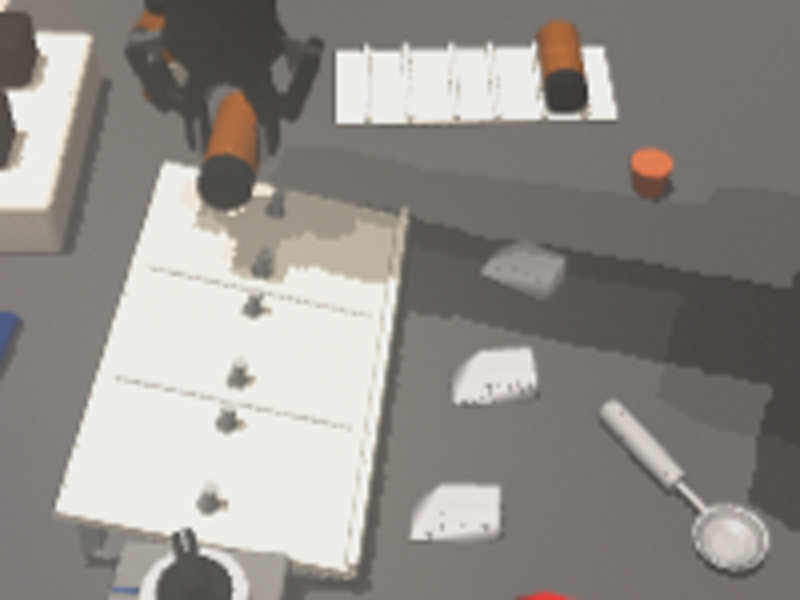

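```bash
python3 -m crank '[[[0.004,0.004,0.03],0.2,255],[[0.004,0.004,0.055],0.2,255],[[0.004,0.004,0.067],0.2,255],[[0.004,0.004,0.069],0.2,255],[[0.004,0.004,0.070],0.2,255],[[0.004,0.004,0.070],0.2,255]]'
python3 -c "
from h import *
print(r.state()['ft_torque']);go(.6375,-.0174,.072,.0565)"
```

```text
time: 10.13
ee_pos: [0.6383, -0.0204, 0.0752]
orientation: [3.141, -0.001, 0.053]
contact_force: [0.3, -0.2, -0.7]
width: 0.456
[-0.00460723 -0.00744685 -0.00940899]
shift m [-0.0007 -0.0031  0.0032] turn -0.22 dist 0.004 rows>= 1 j6 est 1.49 t 10.13
```

```bash
python3 -m crank '[[[0,-0.003,0.001],0,255],[[0,-0.003,0.002],0,255],[[0,-0.003,0.003],0,255],[[0,-0.003,0.003],0,255]]'
python3 - <<'E'
from h import *
crop(r.read_camera('side'),220,150,200,150,4,'pics/s5.png')
E
```

```text
time: 10.47
ee_pos: [0.638, -0.0165, 0.0718]
orientation: [3.141, -0.001, 0.054]
contact_force: [1.0, -0.1, -1.8]
width: 0.446
```

View pics/s5.png

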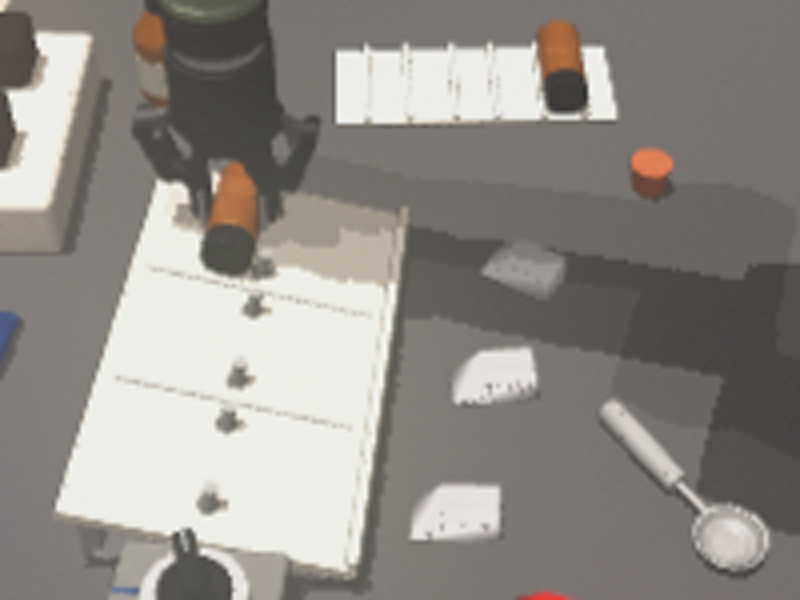

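```bash
python3 -m crank '[[[0,0,0.0015],0,255],[[0,0,0.003],0,255],[[0,0,0.003],0,255]]'
```

```text
time: 10.77
ee_pos: [0.638, -0.0165, 0.0716]
orientation: [3.141, -0.002, 0.054]
contact_force: [-6.5, 2.0, 18.4]
width: 0.45
```

```bash
python3 -m crank '[[[0,0,-0.002],0,255],[[0,0,-0.002],0,115],[[0,0,-0.002],0,110],[[0,0,-0.002],0,100],[[0,0,-0.002],0,90],[[0,0,-0.002],0,80],[[0,0,-0.002],0,75],[[0,0,-0.02],0,75],[[0,0,-0.05],0,75],[[0,0,-0.09],0,75],[[0,0,-0.13],0,75],[[0,0,-0.13],0,75]]'
python3 - <<'E'
from h import *
crop(r.read_camera('side'),220,150,200,150,4,'pics/s6.png')
go(.413,-.2985,.1,.196)
E
```

```text
time: 11.77
ee_pos: [0.6422, -0.0172, 0.2071]
orientation: [3.139, -0.013, 0.054]
contact_force: [1.0, 0.6, 1.2]
width: 0.705
shift m [-0.2438  0.2686  0.1018] turn -8.16 dist 0.377 rows>= 10 j6 est 0.75 t 11.82
```

View pics/s6.png

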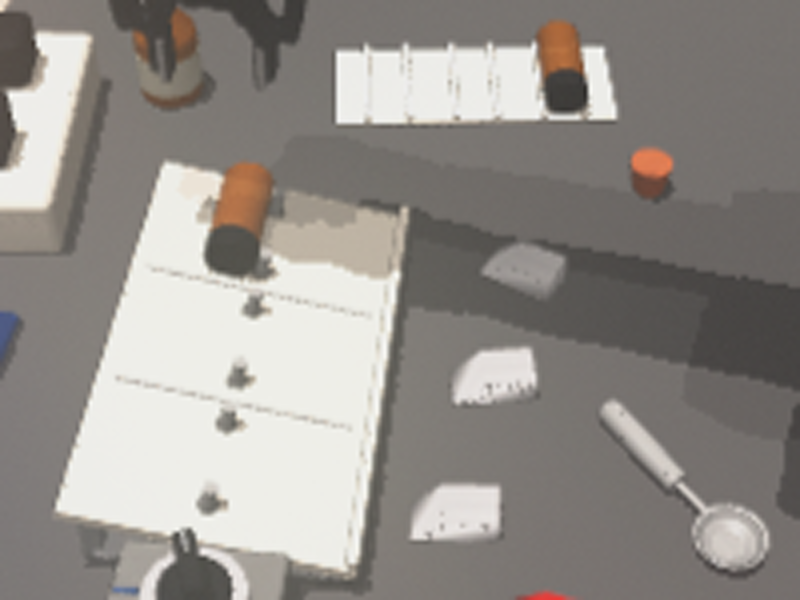

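```bash
python3 -m crank '[[[-0.244,0.269,0.0],-8.2,75],[[-0.244,0.269,0.0],-8.2,75],[[-0.244,0.269,0.0],-8.2,0],[[-0.244,0.269,0.0],-8.2,0],[[-0.244,0.269,0.0],-8.2,0],[[-0.244,0.269,0.0],-8.2,0],[[-0.244,0.269,0.0],-8.2,0],[[-0.244,0.269,0.0],-8.2,0],[[-0.244,0.269,0.02],-8.2,0],[[-0.244,0.269,0.05],-8.2,0],[[-0.244,0.269,0.08],-8.2,0],[[-0.244,0.269,0.1],-8.2,0],[[-0.244,0.269,0.1],-8.2,0],[[-0.244,0.269,0.1],-8.2,0]]'
python3 -c "
from h import *
go(.413,-.2985,.017,.196)"
```

```text
time: 12.98
ee_pos: [0.4072, -0.2973, 0.0969]
orientation: [-3.138, 0.002, 0.197]
contact_force: [1.5, -1.6, 0.2]
width: 1.003
shift m [0.0056 0.0026 0.0799] turn 0.03 dist 0.08 rows>= 2 j6 est 0.75 t 12.98
```

```bash
python3 -m crank '[[[0.005,0.002,0.03],0,0],[[0.005,0.002,0.055],0,0],[[0.005,0.002,0.07],0,0],[[0.005,0.002,0.079],0,0],[[0.005,0.002,0.079],0,0],[[0.005,0.002,0.079],0,255],[[0.005,0.002,0.079],0,255],[[0.005,0.002,0.079],0,255],[[0.005,0.002,0.079],0,255],[[0.005,0.002,0.079],0,255],[[0.005,0.002,0.079],0,255]]' 45; python3 -m crank '[[[0,0,-0.03],0,255],[[0,0,-0.06],0,255],[[0,0,-0.1],0,255],[[0,0,-0.14],0,255],[[0,0,-0.18],0,255],[[0,0,-0.18],0,255]]'
python3 -c "
from h import *
s=np.array([.603,.086]);c,n=np.cos(.0565),np.sin(.0565);q=(.0285,.105)
w=s+[c*q[0]-n*q[1],n*q[0]+c*q[1]];print(w);go(*w,.15,.0565)"
```

```text
time: 13.9
ee_pos: [0.4132, -0.3004, 0.0207]
orientation: [3.139, 0.002, 0.196]
contact_force: [-4.2, 0.2, 8.1]
width: 0.447
time: 14.4
ee_pos: [0.4171, -0.3025, 0.2076]
orientation: [3.131, -0.008, 0.197]
contact_force: [1.3, -0.9, -1.8]
width: 0.448
[0.62552518 0.19244184]
shift m [ 0.3008 -0.4452  0.055 ] turn 8.05 dist 0.54 rows>= 13 j6 est 1.81 t 14.4
```

```bash
python3 -m crank '[[[0.02,-0.03,0.0],1,255],[[0.04,-0.06,0],2,255],[[0.06,-0.09,0],4,255],[[0.08,-0.12,0],6,255],[[0.105,-0.155,0],8,255],[[0.125,-0.185,0],8,255],[[0.145,-0.215,0],8,255],[[0.165,-0.245,0.0],8,255],[[0.185,-0.275,0],8,255],[[0.21,-0.31,0],8,255],[[0.23,-0.34,0],8,255],[[0.25,-0.37,0],8,255],[[0.27,-0.4,0.02],8,255],[[0.285,-0.425,0.03],8,255],[[0.295,-0.438,0.04],8,255],[[0.301,-0.445,0.055],8,255],[[0.301,-0.445,0.055],8,255],[[0.301,-0.445,0.055],8,255]]'
python3 -c "
from h import *
go(.6255,.1924,.076,.0565)"
```

```text
time: 15.9
ee_pos: [0.6206, 0.1953, 0.1426]
orientation: [3.141, 0.003, 0.057]
contact_force: [-0.2, -0.3, -1.4]
width: 0.449
shift m [0.005  0.0031 0.0666] turn 0.04 dist 0.067 rows>= 2 j6 est 1.81 t 15.9
```

```bash
python3 -m crank '[[[0.003,0.003,0.03],0,255],[[0.003,0.003,0.055],0,255],[[0.003,0.003,0.064],0,255],[[0.003,0.003,0.066],0,255],[[0.003,0.003,0.066],0,255]]'
python3 -c "
from h import *
go(.6255,.1924,.0715,.0565)"
```

```text
time: 16.32
ee_pos: [0.6249, 0.1921, 0.0786]
orientation: [3.141, 0.001, 0.056]
contact_force: [-0.2, -0.3, -1.1]
width: 0.451
shift m [ 0.0006 -0.0003  0.0071] turn -0.04 dist 0.007 rows>= 1 j6 est 1.81 t 16.32
```

```bash
python3 -m crank '[[[0.001,0,0.002],0,255],[[0.001,0,0.004],0,255],[[0.001,0,0.005],0,255],[[0.001,0,0.006],0,255],[[0.001,0,0.006],0,255]]'
```

```text
time: 16.73
ee_pos: [0.6262, 0.1933, 0.0725]
orientation: [-3.142, -0.0, 0.057]
contact_force: [-0.1, 0.7, -1.3]
width: 0.449
```

```bash
python3 -m crank '[[[0,0,0.001],0,255],[[0,0,0.002],0,255],[[0,0,0.002],0,255]]'
```

```text
time: 16.98
ee_pos: [0.6263, 0.1933, 0.0722]
orientation: [-3.142, -0.001, 0.057]
contact_force: [-4.2, -0.6, 8.1]
width: 0.448
```

Contact. Release and lift, then view the chocks.

```bash
python3 -m crank '[[[0,0,-0.001],0,255],[[0,0,-0.001],0,115],[[0,0,-0.001],0,110],[[0,0,-0.001],0,100],[[0,0,-0.001],0,90],[[0,0,-0.001],0,80],[[0,0,-0.001],0,75],[[0,0,-0.02],0,75],[[0,0,-0.05],0,75],[[0,0,-0.09],0,75],[[0,0,-0.13],0,75],[[0,0,-0.13],0,75]]'
python3 -c "
from h import *
go(.42,.07,.25,1.57)"
```

```text
time: 17.98
ee_pos: [0.6306, 0.1941, 0.2094]
orientation: [-3.14, -0.013, 0.057]
contact_force: [2.2, 1.2, 0.5]
width: 0.706
shift m [-0.2168  0.1117 -0.0437] turn -86.68 dist 0.248 rows>= 13 j6 est 0.17 t 17.98
```

```bash
python3 -m crank '[[[-0.217,0.112,-0.044],-87,75],[[-0.217,0.112,-0.044],-87,75],[[-0.217,0.112,-0.044],-87,0],[[-0.217,0.112,-0.044],-87,0],[[-0.217,0.112,-0.044],-87,0],[[-0.217,0.112,-0.044],-87,0],[[-0.217,0.112,-0.044],-87,0],[[-0.217,0.112,-0.044],-87,0],[[-0.217,0.112,-0.044],-87,0],[[-0.217,0.112,-0.044],-87,0],[[-0.217,0.112,-0.044],-87,0],[[-0.217,0.112,-0.044],-87,0],[[-0.217,0.112,-0.044],-87,0],[[-0.217,0.112,-0.044],-87,0],[[-0.217,0.112,-0.044],-87,0],[[-0.217,0.112,-0.044],-87,0]]'
python3 - <<'E'
from h import *
print(pose().round(4))
im=r.read_camera('wrist'); cv2.imwrite('pics/w7.png',im[:,:,::-1])
crop(r.read_camera('side'),220,150,200,150,4,'pics/s7.png')
E
```

```text
time: 19.32
ee_pos: [0.4159, 0.069, 0.2442]
orientation: [3.141, -0.0, 1.574]
contact_force: [0.2, -0.3, 0.3]
width: 0.996
[[-3.100e-03  1.000e+00  1.000e-04  4.159e-01]
 [ 1.000e+00  3.100e-03  0.000e+00  6.900e-02]
 [ 0.000e+00  1.000e-04 -1.000e+00  2.442e-01]
 [ 0.000e+00  0.000e+00  0.000e+00  1.000e+00]]
```

View pics/w7.png

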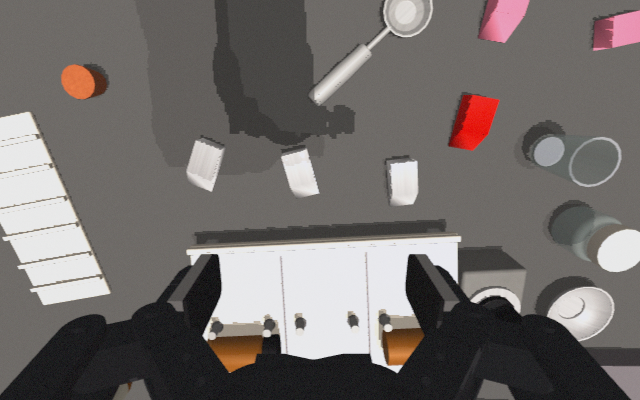

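View pics/s7.png

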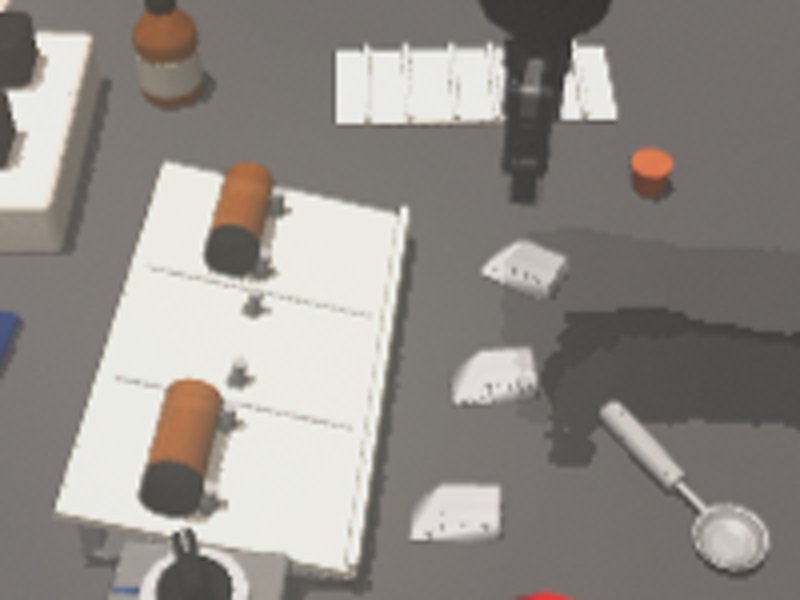

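Both bottles lie at the pins. In the wrist view the three bare chocks are at (206,163), (300,172) and (402,181). Here is a close crop.

Run:
```python
from h import *
im=cv2.imread('pics/w7.png')[:,:,::-1]
crop(im,175,125,255,90,3.1,'pics/w7c.png')
```

```text
(no output)
```

View pics/w7c.png

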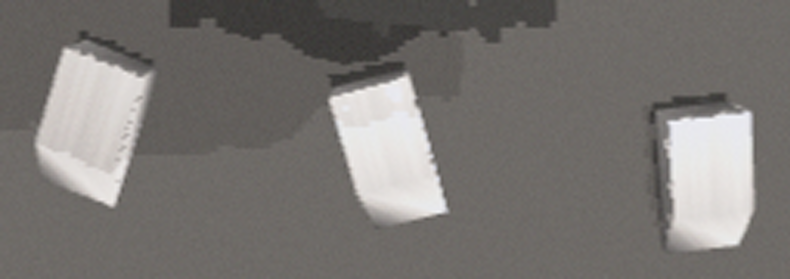

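```bash
cat > ch.py <<'E'
from h import *
from scipy.optimize import least_squares
def fitc(T,hl=None,hr=None,tl=None,tr=None,x0=(.44,.1,0)):
    M=[(-.03,-.015,.024),(-.03,.015,.024),(.03,-.015,.002),(.03,.015,.002)]
    def res(p):
        e=[];c,s=np.cos(p[2]),np.sin(p[2])
        for m,q in zip(M,(hl,hr,tl,tr)):
            if q is not None: e+=list(proj('wrist',(p[0]+c*m[0]-s*m[1],p[1]+s*m[0]+c*m[1],m[2]),T)-np.array(q))
        return np.array(e)
    f=least_squares(res,x0); return f.x.round(4),np.abs(f.fun).max().round(2)
E
python3 - <<'E'
from ch import *
T=pose(); o=lambda x,y:(x/3.1+175,y/3.1+125)
print(fitc(T,o(667,112),o(752,110),o(665,250),o(738,243)))
print(fitc(T,o(333,98),o(408,74),o(378,226),o(447,211)))
print(fitc(T,o(66,46),o(150,72),None,o(115,205)))
E
```

```text
(array([0.4403, 0.1782, 0.1181]), np.float64(1.58))
(array([0.4301, 0.0556, 0.2596]), np.float64(0.61))
(array([ 0.4196, -0.0595, -0.3845]), np.float64(1.13))
```

```bash
python3 -c "
from h import *
go(.4294,.1769,.10,1.689)
go(.4294,.1769,.006,1.689)"
```

```text
shift m [0.1079 0.0139 0.1443] turn -6.56 dist 0.181 rows>= 5 j6 est 0.27 t 19.42
shift m [0.1079 0.0139 0.2383] turn -6.56 dist 0.262 rows>= 7 j6 est 0.27 t 19.42
```

```bash
python3 -m crank '[[[0.04,0.005,0.02],-6.6,0],[[0.075,0.01,0.05],-6.6,0],[[0.108,0.014,0.08],-6.6,0],[[0.108,0.014,0.11],-6.6,0],[[0.108,0.014,0.144],-6.6,0],[[0.108,0.014,0.144],-6.6,0],[[0.108,0.014,0.144],-6.6,0]]'
python3 - <<'E'
from h import *
go(.4294,.1769,.006,1.689)
cv2.imwrite('pics/w8.png',r.read_camera('wrist')[:,:,::-1])
E
```

```text
time: 20.0
ee_pos: [0.4276, 0.1767, 0.0993]
orientation: [-3.137, 0.001, 1.691]
contact_force: [-0.6, 0.4, 1.2]
width: 1.0
shift m [0.     0.0023 0.0933] turn 0.09 dist 0.093 rows>= 3 j6 est 0.27 t 20.0
```

View pics/w8.png

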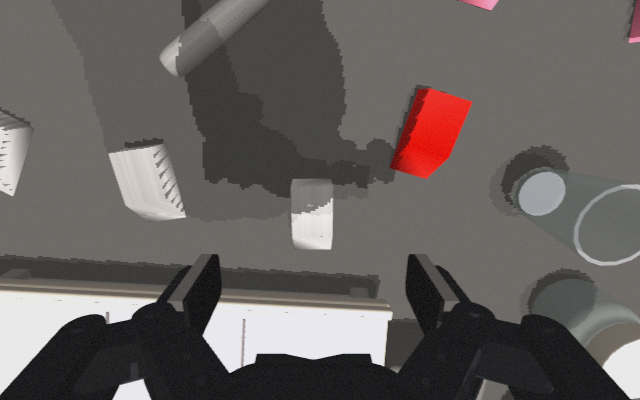

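Run:
```python
from ch import *
T=pose()
print(fitc(T,(291,179.5),(333,180),(294,248.5),(331,249)))
```

```text
(array([0.4415, 0.1781, 0.1209]), np.float64(3.77))
```

Run:
```python
from ch import *
im=cv2.imread('pics/w8.png')[:,:,::-1]; crop(im,270,160,90,110,5,'pics/w8c.png')
T=pose()
for px,z in [((312.5,248.5),.002),((312,179.5),.024),((312,179.5),0)]: print((np.linalg.inv(T)@np.append(onz('wrist',px,z),1))[:2].round(4))
```

```text
[-0.      0.0453]
[-0.0004 -0.02  ]
[-0.0004 -0.0138]
```

View pics/w8c.png

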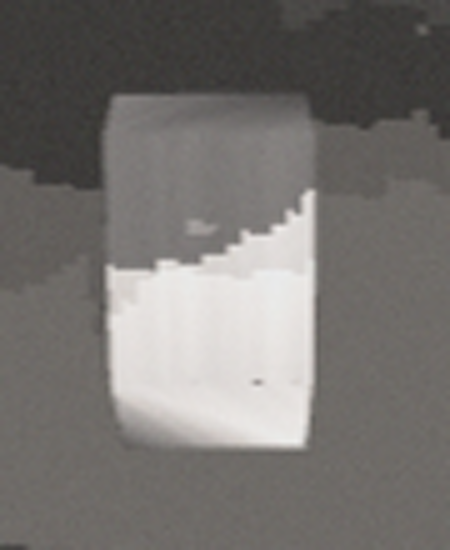

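```bash
python3 -m crank '[[[0,0.002,0.03],0,0],[[0,0.002,0.06],0,0],[[0,0.002,0.08],0,0],[[0,0.002,0.09],0,0],[[0,0.002,0.092],0,0],[[0,0.002,0.092],0,0],[[0,0.002,0.092],0,255],[[0,0.002,0.092],0,255],[[0,0.002,0.092],0,255],[[0,0.002,0.092],0,255],[[0,0.002,0.092],0,255],[[0,0.002,0.092],0,255],[[0,0.002,0.092],0,255]]' 40
python3 -c "
from h import *
s=np.array([.603,.086]);c,n=np.cos(.0565),np.sin(.0565);q=(-.042,.105)
w=s+[c*q[0]-n*q[1],n*q[0]+c*q[1]];print(w);go(*w,.09,1.627)"
```

```text
time: 21.13
ee_pos: [0.4319, 0.1773, 0.0091]
orientation: [3.14, 0.0, 1.691]
contact_force: [-1.1, -0.6, 5.6]
width: 0.339
[0.55513768 0.18846071]
shift m [-0.0036  0.1238 -0.0808] turn 3.64 dist 0.148 rows>= 4 j6 est 0.27 t 21.13
```

```bash
python3 -m crank '[[[0,0,-0.03],0,255],[[0,0,-0.065],0,255],[[-0.001,0.03,-0.085],1,255],[[-0.002,0.06,-0.085],2,255],[[-0.003,0.095,-0.083],3.6,255],[[-0.0036,0.12,-0.081],3.6,255],[[-0.0036,0.124,-0.08],3.6,255],[[-0.0036,0.124,-0.079],3.6,255],[[-0.0036,0.124,-0.078],3.6,255]]'
python3 - <<'E'
from h import *
go(.5551,.1885,.065,1.627)
cv2.imwrite('pics/w9.png',r.read_camera('wrist')[:,:,::-1])
crop(r.read_camera('side'),220,150,200,150,4,'pics/s9.png')
E
```

```text
time: 21.88
ee_pos: [0.5533, 0.1883, 0.0853]
orientation: [-3.139, 0.0, 1.628]
contact_force: [-0.4, -0.8, -2.6]
width: 0.339
shift m [0.0001 0.0019 0.0203] turn 0.06 dist 0.02 rows>= 1 j6 est 0.27 t 21.88
```

View pics/w9.png

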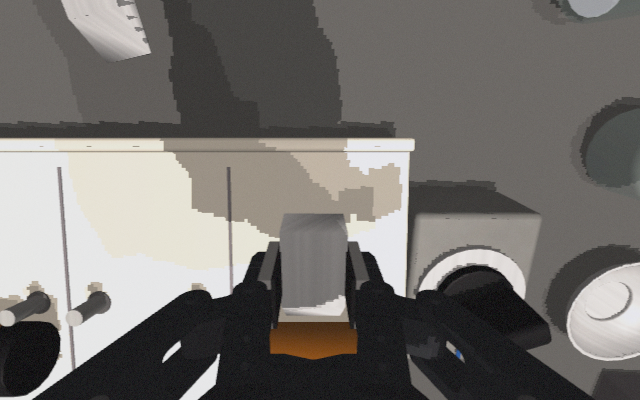

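View pics/s9.png

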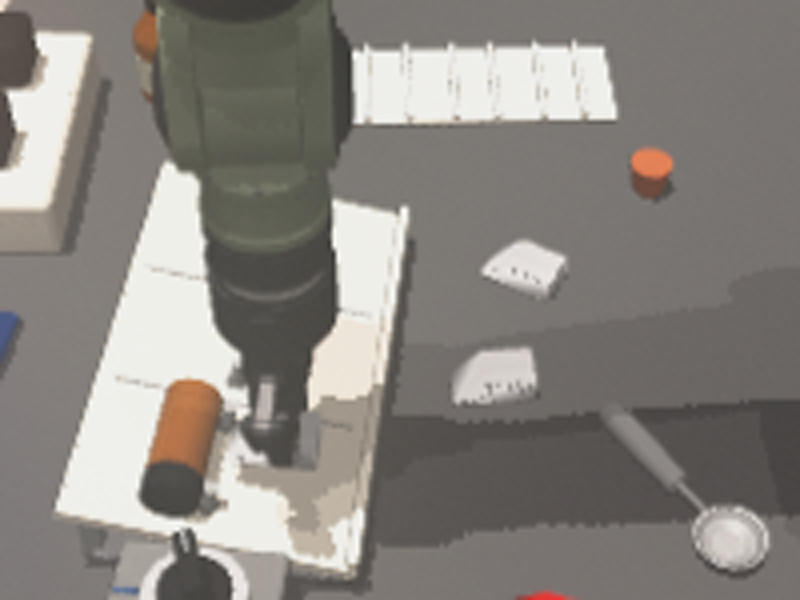

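```bash
python3 -m crank '[[[0,0.001,0.01],0,255],[[0,0.001,0.017],0,255],[[0,0.001,0.020],0,255],[[0,0.001,0.020],0,255]]' 25; python3 -m crank '[[[0,0,0.002],0,255],[[0,0,0.004],0,255],[[0,0,0.005],0,255]]';python3 -m crank '[[[0,0,0.002],0,255],[[0,0,0.003],0,255],[[0,0,0.003],0,255]]'
```

```text
time: 22.32
ee_pos: [0.5544, 0.1884, 0.0649]
orientation: [-3.139, 0.0, 1.628]
contact_force: [0.7, 0.4, -2.1]
width: 0.337
time: 22.57
ee_pos: [0.5559, 0.1886, 0.0612]
orientation: [3.141, -0.0, 1.628]
contact_force: [-0.2, -0.5, -1.9]
width: 0.34
time: 22.82
ee_pos: [0.5561, 0.1886, 0.0591]
orientation: [3.141, -0.0, 1.628]
contact_force: [-2.1, -0.7, 4.5]
width: 0.338
```

```bash
python3 -m crank '[[[0,0,0.001],0,255],[[0,0,0.002],0,255],[[0,0,0.003],0,255],[[0,0,0.003],0,255]]';python3 -m crank '[[[0,0,0.001],0,255],[[0,0,0.002],0,255],[[0,0,0.003],0,255],[[0,0,0.003],0,255]]'
```

```text
time: 23.15
ee_pos: [0.5551, 0.1885, 0.0565]
orientation: [-3.141, 0.0, 1.628]
contact_force: [-7.3, -2.3, 10.0]
width: 0.343
time: 23.48
ee_pos: [0.5541, 0.1884, 0.0532]
orientation: [-3.139, 0.0, 1.628]
contact_force: [-8.8, -0.7, 9.7]
width: 0.342
```

```bash
python3 -m crank '[[[0,0,0.001],0,255],[[0,0,0.002],0,255],[[0,0,0.002],0,255]]';python3 -m crank '[[[0,0,0.001],0,255],[[0,0,0.002],0,255],[[0,0,0.002],0,255]]'
python3 - <<'E'
from h import *
cv2.imwrite('pics/w10.png',r.read_camera('wrist')[:,:,::-1])
crop(r.read_camera('side'),240,200,100,80,8,'pics/s10.png')
E
```

```text
time: 23.73
ee_pos: [0.5537, 0.1884, 0.051]
orientation: [-3.138, 0.0, 1.628]
contact_force: [-8.9, -1.1, 10.8]
width: 0.338
time: 23.98
ee_pos: [0.5535, 0.1884, 0.0499]
orientation: [-3.138, 0.0, 1.628]
contact_force: [-11.6, -1.6, 16.9]
width: 0.337
```

View pics/w10.png

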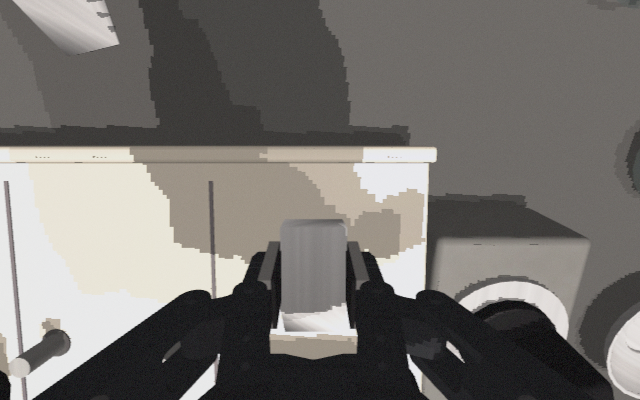

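View pics/s10.png

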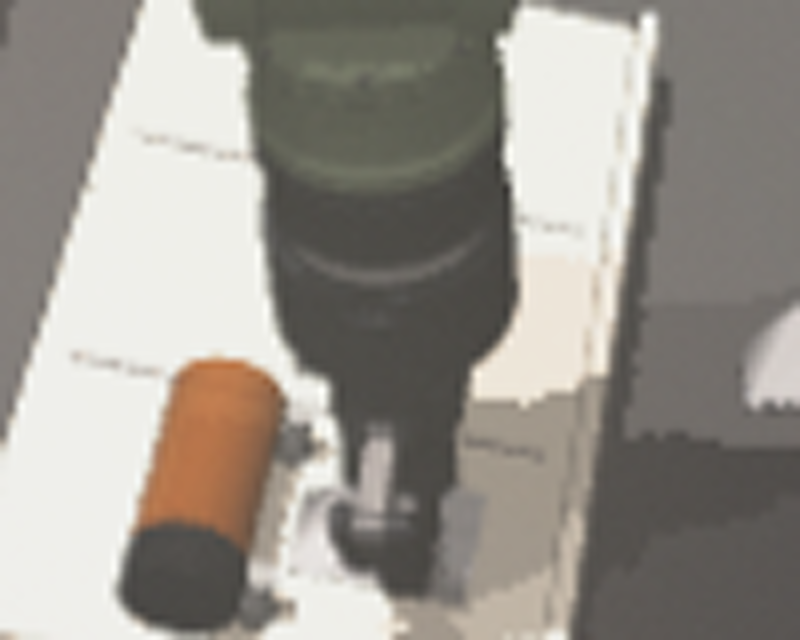

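```bash
python3 -m crank '[[[0,0.003,-0.0015],0,255],[[0,0.006,-0.0022],0,255],[[0,0.009,-0.0029],0,255],[[0,0.012,-0.0036],0,255],[[0,0.014,-0.004],0,255],[[0,0.014,-0.004],0,255]]'
```

```text
time: 24.58
ee_pos: [0.5679, 0.1895, 0.0531]
orientation: [-3.138, -0.0, 1.628]
contact_force: [-7.8, -0.9, 9.5]
width: 0.339
```

```bash
python3 -m crank '[[[0,0.002,-0.0004],0,255],[[0,0.004,-0.0009],0,255],[[0,0.004,-0.0009],0,255]]'
python3 - <<'E'
from h import *
cv2.imwrite('pics/w11.png',r.read_camera('wrist')[:,:,::-1])
crop(r.read_camera('side'),240,200,100,80,8,'pics/s11.png')
E
```

```text
time: 24.83
ee_pos: [0.5718, 0.1897, 0.0539]
orientation: [-3.138, -0.0, 1.628]
contact_force: [-8.0, -1.8, 8.5]
width: 0.339
```

View pics/s11.png

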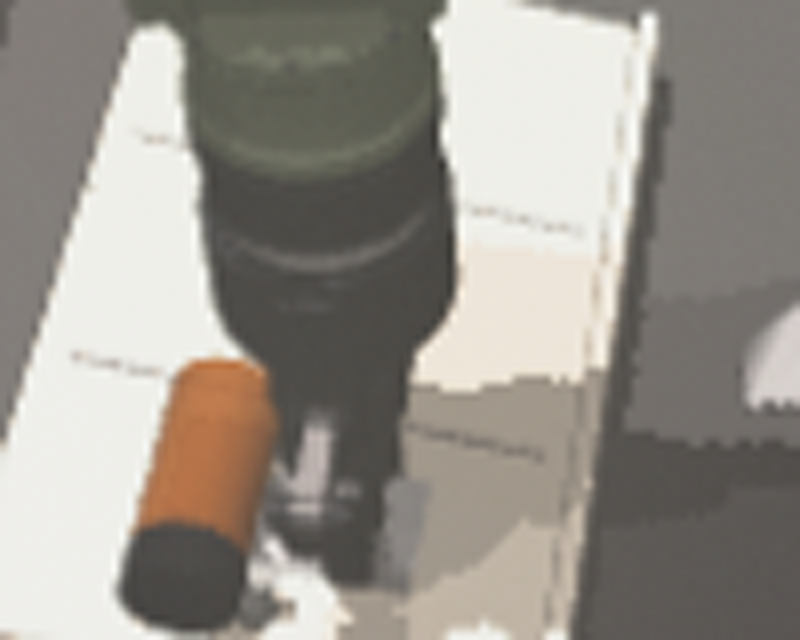

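```bash
python3 -m crank '[[[0,0.002,-0.0004],0,255],[[0,0.004,-0.0009],0,255],[[0,0.004,-0.0009],0,255]]'
python3 - <<'E'
from h import *
cv2.imwrite('pics/w12.png',r.read_camera('wrist')[:,:,::-1])
crop(r.read_camera('side'),240,200,100,80,8,'pics/s12.png')
E
```

```text
time: 25.18
ee_pos: [0.5756, 0.1899, 0.0547]
orientation: [-3.138, -0.0, 1.628]
contact_force: [-9.1, -0.6, 9.4]
width: 0.341
```

View pics/s12.png

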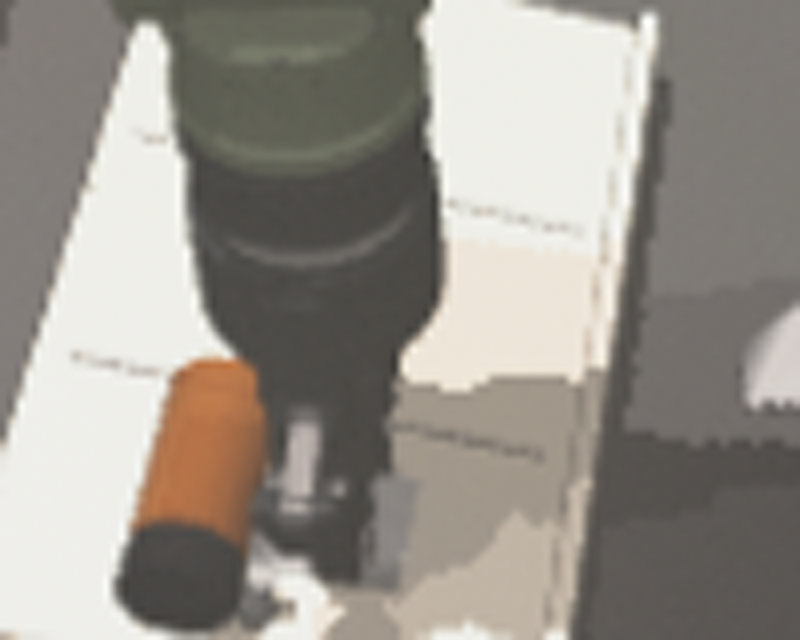

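View pics/w12.png

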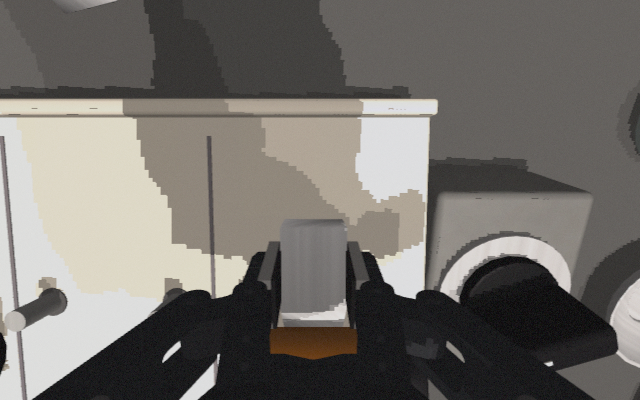

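```bash
python3 -m crank '[[[0,0.001,-0.0002],0,255],[[0,0.0025,-0.0005],0,255],[[0,0.0025,-0.0005],0,255]]'
python3 - <<'E'
from h import *
crop(r.read_camera('side'),240,200,100,80,8,'pics/s13.png')
E
```

```text
time: 25.53
ee_pos: [0.5772, 0.19, 0.0551]
orientation: [-3.136, -0.0, 1.629]
contact_force: [-10.6, -0.7, 10.3]
width: 0.34
```

View pics/s13.png

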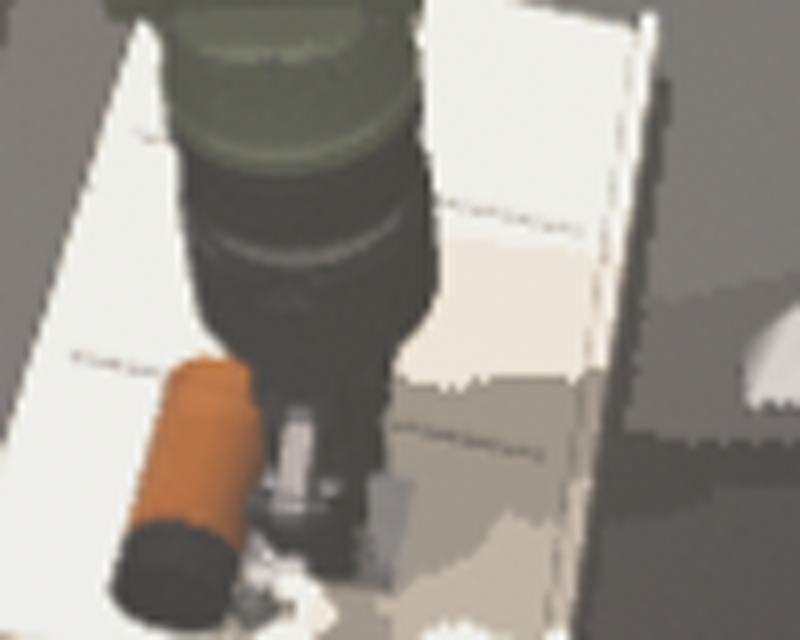

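```bash
python3 -m crank '[[[0,0,0],0,140],[[0,0,0],0,120],[[0,0,0],0,110],[[0,0,0],0,110],[[0,0,-0.01],0,110],[[0,0,-0.03],0,110],[[0,0,-0.07],0,110],[[0,-0.02,-0.11],0,110],[[0,-0.04,-0.15],0,110],[[0,-0.04,-0.15],0,110]]'
python3 - <<'E'
from h import *
cv2.imwrite('pics/w14.png',r.read_camera('wrist')[:,:,::-1])
crop(r.read_camera('side'),220,150,200,150,4,'pics/s14.png')
E
```

```text
time: 26.42
ee_pos: [0.5415, 0.1884, 0.212]
orientation: [3.133, -0.002, 1.628]
contact_force: [0.4, 0.8, -0.1]
width: 0.566
```

View pics/s14.png

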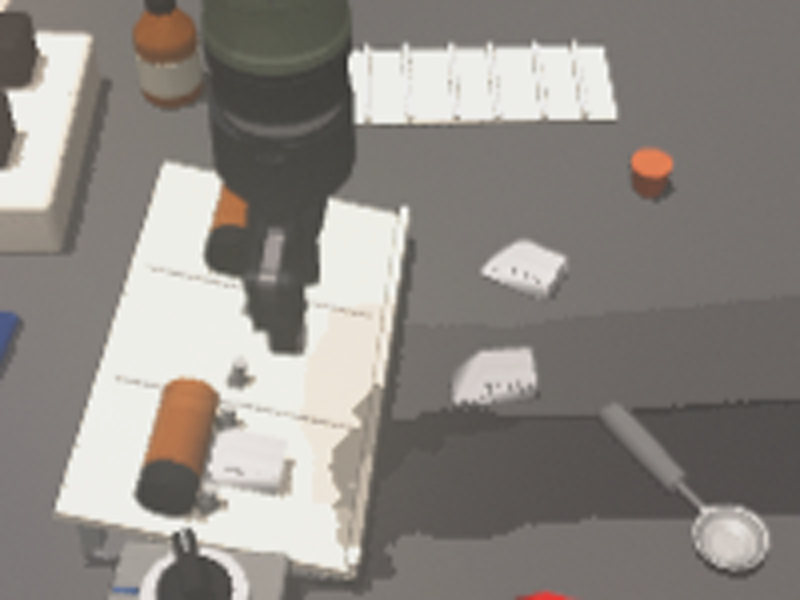

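View pics/w14.png

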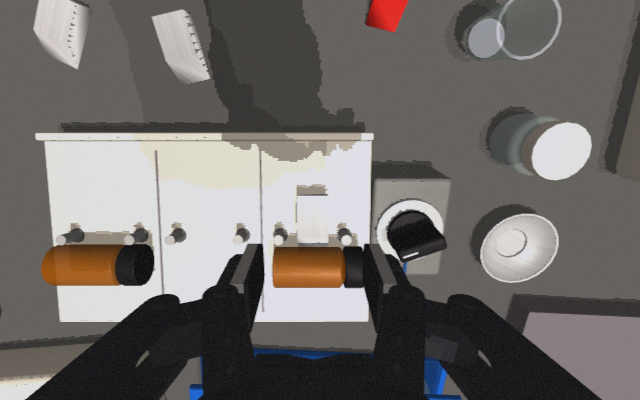

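```bash
python3 -c "
from h import *
go(.4175,.0525,.10,1.83)"
```

```text
shift m [-0.1284 -0.1324  0.107 ] turn -11.56 dist 0.213 rows>= 6 j6 est -0.13 t 26.52
```

```bash
python3 -m crank '[[[-0.03,-0.03,0],-11.6,110],[[-0.06,-0.06,0],-11.6,0],[[-0.09,-0.09,0.01],-11.6,0],[[-0.11,-0.115,0.03],-11.6,0],[[-0.128,-0.132,0.06],-11.6,0],[[-0.128,-0.132,0.09],-11.6,0],[[-0.128,-0.132,0.107],-11.6,0],[[-0.128,-0.132,0.107],-11.6,0],[[-0.128,-0.132,0.107],-11.6,0],[[-0.128,-0.132,0.107],-11.6,0]]'
python3 - <<'E'
from h import *
print(pose().round(4))
im=r.read_camera('wrist');cv2.imwrite('pics/w15.png',im[:,:,::-1])
crop(im,200,130,220,150,3.6,'pics/w15c.png')
E
```

```text
time: 27.35
ee_pos: [0.4165, 0.0524, 0.0978]
orientation: [-3.141, -0.0, 1.831]
contact_force: [-0.4, 0.5, -0.2]
width: 1.002
[[-2.568e-01  9.665e-01 -1.000e-04  4.165e-01]
 [ 9.665e-01  2.568e-01  0.000e+00  5.240e-02]
 [ 0.000e+00 -1.000e-04 -1.000e+00  9.780e-02]
 [ 0.000e+00  0.000e+00  0.000e+00  1.000e+00]]
```

View pics/w15c.png

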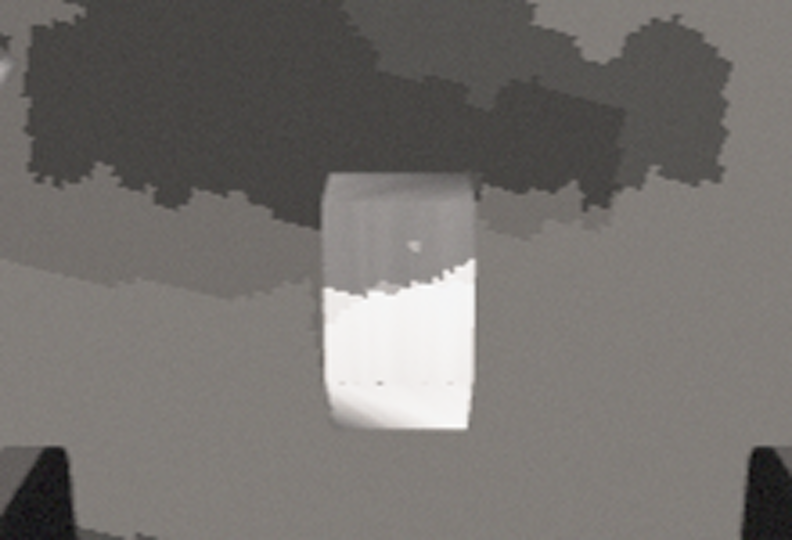

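```bash
python3 -m crank '[[[-0.001,0.002,0.03],0,0],[[-0.001,0.002,0.06],0,0],[[-0.001,0.002,0.08],0,0],[[-0.001,0.002,0.089],0,0],[[-0.001,0.002,0.091],0,0],[[-0.001,0.002,0.091],0,0],[[-0.001,0.002,0.091],0,255],[[-0.001,0.002,0.091],0,255],[[-0.001,0.002,0.091],0,255],[[-0.001,0.002,0.091],0,255],[[-0.001,0.002,0.091],0,255],[[-0.001,0.002,0.091],0,255],[[-0.001,0.002,0.091],0,255]]' 40
python3 -c "
from h import *
s=np.array([.603,.086]);c,n=np.cos(.0565),np.sin(.0565);q=(-.042,-.105)
w=s+[c*q[0]-n*q[1],n*q[0]+c*q[1]];print(w);go(*w,.09,1.627)"
```

```text
time: 28.48
ee_pos: [0.4187, 0.0518, 0.0073]
orientation: [3.14, 0.001, 1.83]
contact_force: [-1.2, -0.6, 5.9]
width: 0.339
[ 0.56699636 -0.02120419]
shift m [-0.1086  0.1247 -0.0825] turn 11.64 dist 0.185 rows>= 5 j6 est -0.09 t 28.48
```

```bash
python3 -m crank '[[[0,0,-0.03],0,255],[[0,0,-0.065],0,255],[[-0.02,0.023,-0.085],2,255],[[-0.04,0.046,-0.085],4,255],[[-0.06,0.07,-0.085],7,255],[[-0.085,0.098,-0.083],11.6,255],[[-0.1,0.115,-0.081],11.6,255],[[-0.1086,0.124,-0.079],11.6,255],[[-0.1086,0.125,-0.078],11.6,255],[[-0.1086,0.125,-0.078],11.6,255]]'
python3 - <<'E'
from h import *
go(.567,-.0212,.065,1.627)
cv2.imwrite('pics/w16.png',r.read_camera('wrist')[:,:,::-1])
crop(r.read_camera('side'),220,150,200,150,4,'pics/s16.png')
E
```

```text
time: 29.32
ee_pos: [0.5662, -0.0211, 0.0838]
orientation: [-3.14, -0.001, 1.627]
contact_force: [-0.3, -0.3, -2.8]
width: 0.339
shift m [-0.0002  0.0008  0.0188] turn 0.02 dist 0.019 rows>= 1 j6 est -0.09 t 29.32
```

View pics/w16.png

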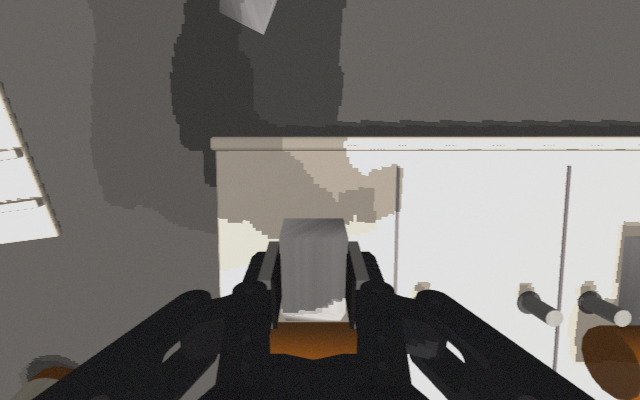

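View pics/s16.png

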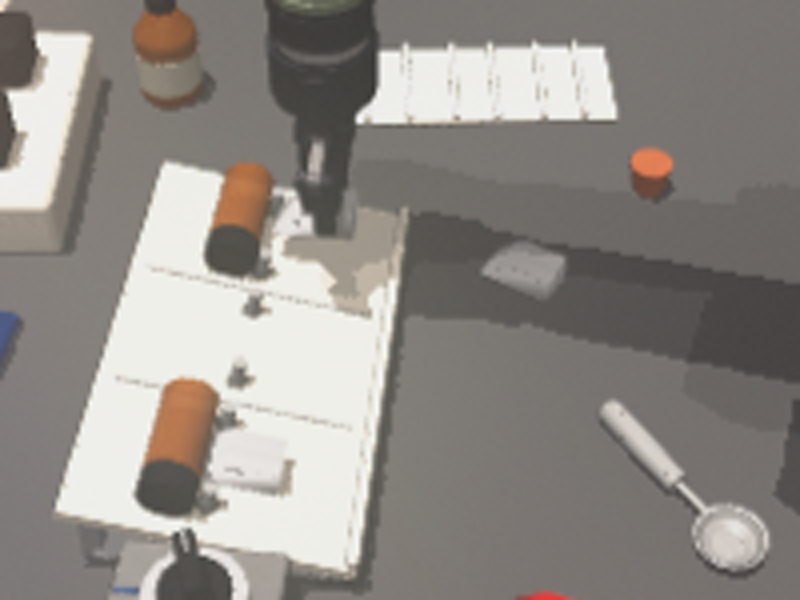

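```bash
python3 -m crank '[[[0,0,0.01],0,255],[[0,0,0.017],0,255],[[0,0,0.020],0,255],[[0,0,0.022],0,255],[[0,0,0.022],0,255]]' 25; python3 -m crank '[[[0,0,0.002],0,255],[[0,0,0.004],0,255],[[0,0,0.005],0,255],[[0,0,0.005],0,255]]';python3 -m crank '[[[0,0,0.002],0,255],[[0,0,0.004],0,255],[[0,0,0.004],0,255]]'
```

```text
time: 29.83
ee_pos: [0.566, -0.0207, 0.0618]
orientation: [-3.14, -0.0, 1.628]
contact_force: [-0.2, -0.1, -2.9]
width: 0.34
time: 30.17
ee_pos: [0.567, -0.021, 0.0578]
orientation: [3.141, 0.0, 1.628]
contact_force: [-0.3, -0.7, 0.2]
width: 0.338
time: 30.42
ee_pos: [0.5659, -0.0212, 0.0543]
orientation: [-3.14, 0.001, 1.628]
contact_force: [-5.9, 0.0, 8.5]
width: 0.339
```

```bash
python3 -m crank '[[[0,0,0.002],0,255],[[0,0,0.003],0,255],[[0,0,0.003],0,255]]';python3 -m crank '[[[0,0,0.001],0,255],[[0,0,0.002],0,255],[[0,0,0.002],0,255]]';python3 -m crank '[[[0,0,0.001],0,255],[[0,0,0.0015],0,255],[[0,0,0.0015],0,255]]'
```

```text
time: 30.67
ee_pos: [0.5651, -0.0212, 0.0511]
orientation: [-3.139, 0.001, 1.628]
contact_force: [-7.6, -0.4, 8.5]
width: 0.339
time: 30.92
ee_pos: [0.5647, -0.0212, 0.0491]
orientation: [-3.138, 0.001, 1.628]
contact_force: [-8.6, -0.8, 9.9]
width: 0.339
time: 31.17
ee_pos: [0.5645, -0.0212, 0.048]
orientation: [-3.138, 0.001, 1.628]
contact_force: [-9.8, -1.0, 13.4]
width: 0.34
```

```bash
python3 -m crank '[[[0,0.003,-0.0012],0,255],[[0,0.006,-0.0019],0,255],[[0,0.009,-0.0025],0,255],[[0,0.012,-0.0032],0,255],[[0,0.015,-0.0038],0,255],[[0,0.018,-0.0045],0,255],[[0,0.020,-0.0049],0,255],[[0,0.020,-0.0049],0,255]]'
python3 - <<'E'
from h import *
crop(r.read_camera('side'),240,170,100,80,8,'pics/s17.png')
E
```

```text
time: 31.83
ee_pos: [0.585, -0.0199, 0.0525]
orientation: [-3.138, 0.0, 1.628]
contact_force: [-7.8, -0.8, 8.5]
width: 0.344
```

```bash
python3 -m crank '[[[0,0.002,-0.0004],0,255],[[0,0.004,-0.0009],0,255],[[0,0.0045,-0.001],0,255],[[0,0.0045,-0.001],0,255]]'
python3 - <<'E'
from h import *
crop(r.read_camera('side'),240,170,100,80,8,'pics/s18.png')
a=cv2.imread('pics/s17.png');b=cv2.imread('pics/s18.png');cv2.imwrite('pics/s1718.png',cv2.resize(np.hstack([a,b]),(800,320)))
E
```

```text
time: 32.22
ee_pos: [0.5886, -0.0197, 0.0533]
orientation: [-3.137, 0.0, 1.628]
contact_force: [-9.5, -0.9, 9.2]
width: 0.336
```

View pics/s1718.png

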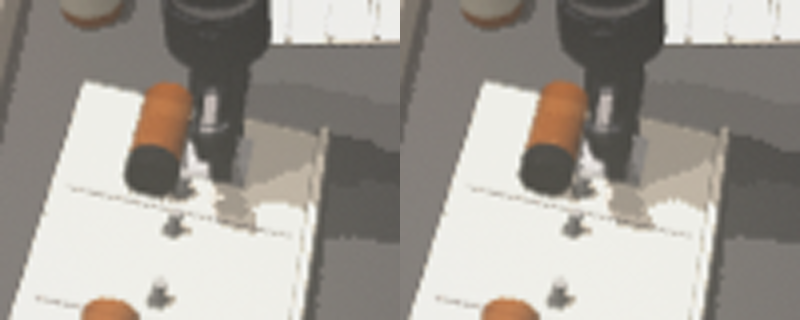

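```bash
python3 -m crank '[[[0,0,0],0,140],[[0,0,0],0,120],[[0,0,0],0,110],[[0,0,0],0,110],[[0,0,-0.01],0,110],[[0,0,-0.03],0,110],[[0,0,-0.07],0,110],[[0,-0.02,-0.11],0,110],[[0,-0.04,-0.15],0,110],[[0,-0.08,-0.17],0,110],[[0,-0.12,-0.17],0,110],[[0,-0.12,-0.17],0,110]]'
python3 - <<'E'
from h import *
cv2.imwrite('pics/w19.png',r.read_camera('wrist')[:,:,::-1])
crop(r.read_camera('side'),220,150,200,150,4,'pics/s19.png')
crop(r.read_camera('top'),170,100,200,150,4,'pics/t19.png')
E
```

```text
time: 33.27
ee_pos: [0.4655, -0.0258, 0.2245]
orientation: [-3.139, -0.0, 1.628]
contact_force: [-1.0, 1.2, -1.0]
width: 0.568
```

View pics/s19.png

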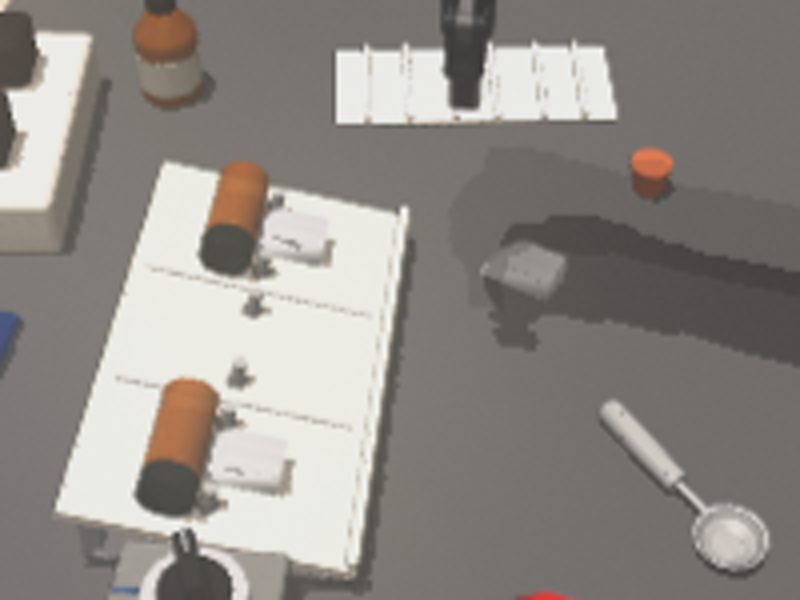

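View pics/w19.png

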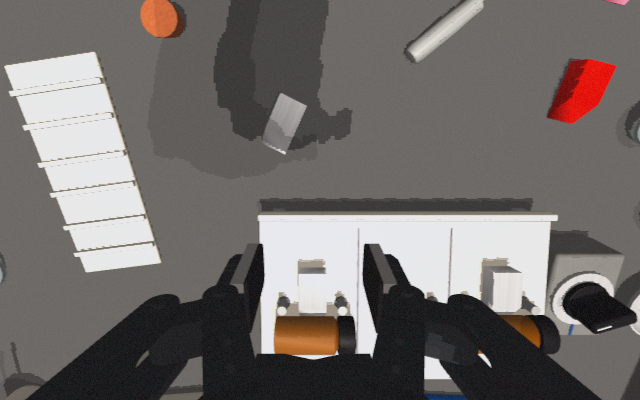

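View pics/t19.png

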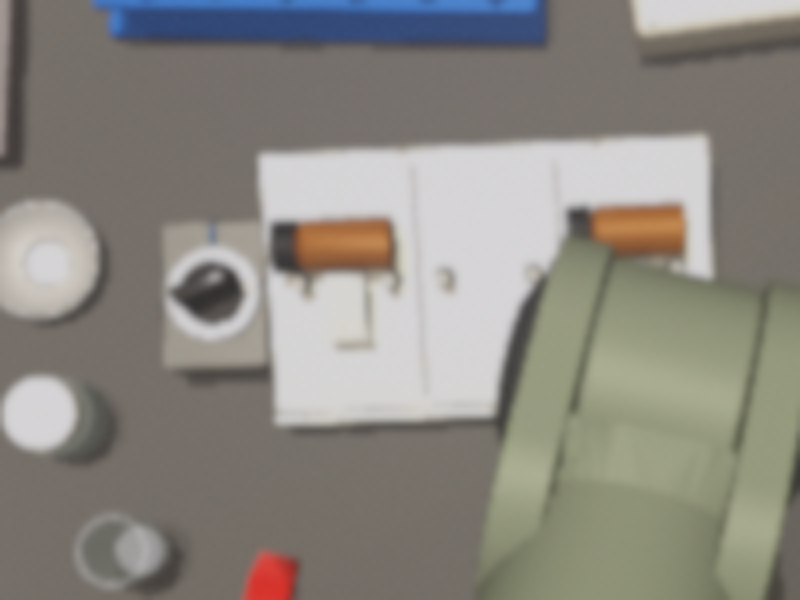

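Run:
```python
from h import *
print(onz('top',(272/4+170,246/4+100),.085), onz('top',(332/4+170,246/4+100),.095), onz('top',(632/4+170,228/4+100),.095))
go(.5943,.2907,.2,.41)
```

```text
[0.62057665 0.23986651 0.085     ] [0.6194183  0.19471938 0.095     ] [ 0.63569055 -0.01967292  0.095     ]
shift m [0.3098 0.1402 0.0242] turn 69.76 dist 0.341 rows>= 10 j6 est 1.62 t 33.42
```

```bash
python3 -m crank '[[[0.31,0.14,0.0],69.8,110],[[0.31,0.14,0.0],69.8,110],[[0.31,0.14,0.0],69.8,110],[[0.31,0.14,0.0],69.8,110],[[0.31,0.14,0.0],69.8,110],[[0.31,0.14,0.0],69.8,110],[[0.31,0.14,0.0],69.8,110],[[0.31,0.14,0.0],69.8,110],[[0.31,0.14,0.0],69.8,110],[[0.31,0.14,0.0],69.8,110],[[0.31,0.14,0.01],69.8,110],[[0.31,0.14,0.024],69.8,110],[[0.31,0.14,0.024],69.8,110],[[0.31,0.14,0.024],69.8,110]]'
python3 - <<'E'
from h import *
go(.5943,.2907,.068,.41)
cv2.imwrite('pics/w20.png',r.read_camera('wrist')[:,:,::-1])
E
```

```text
time: 34.58
ee_pos: [0.5936, 0.2914, 0.1973]
orientation: [-3.141, 0.002, 0.41]
contact_force: [1.4, 0.4, -0.3]
width: 0.567
shift m [0.0006 0.001  0.1293] turn 0.01 dist 0.129 rows>= 4 j6 est 1.62 t 34.58
```

View pics/w20.png

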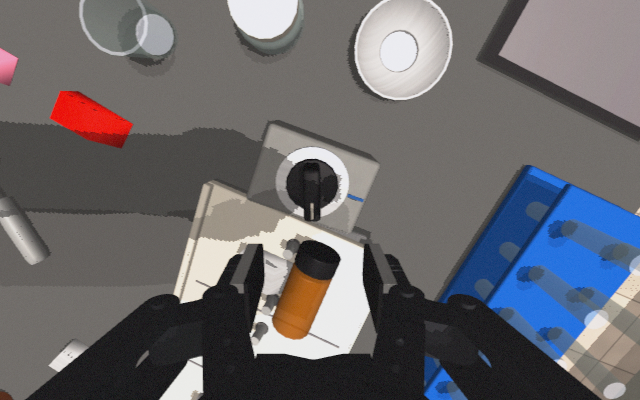

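```bash
python3 -m crank '[[[0,0.001,0.04],0,110],[[0,0.001,0.08],0,110],[[0,0.001,0.11],0,110],[[0,0.001,0.125],0,110],[[0,0.001,0.128],0,110],[[0,0.001,0.128],0,110],[[0,0.001,0.128],0,255],[[0,0.001,0.128],0,255],[[0,0.001,0.128],0,255],[[0,0.001,0.128],0,255],[[0,0.001,0.128],0,255],[[0,0.001,0.128],0,255]]' 60
```

```text
time: 35.63
ee_pos: [0.5931, 0.2896, 0.0732]
orientation: [3.141, 0.001, 0.411]
contact_force: [-6.5, -3.5, 7.5]
width: 0.153
```

Run:
```python
from h import *
crop(r.read_camera('side'),220,150,200,150,4,'pics/s21.png')
```

```text
(no output)
```

View pics/s21.png

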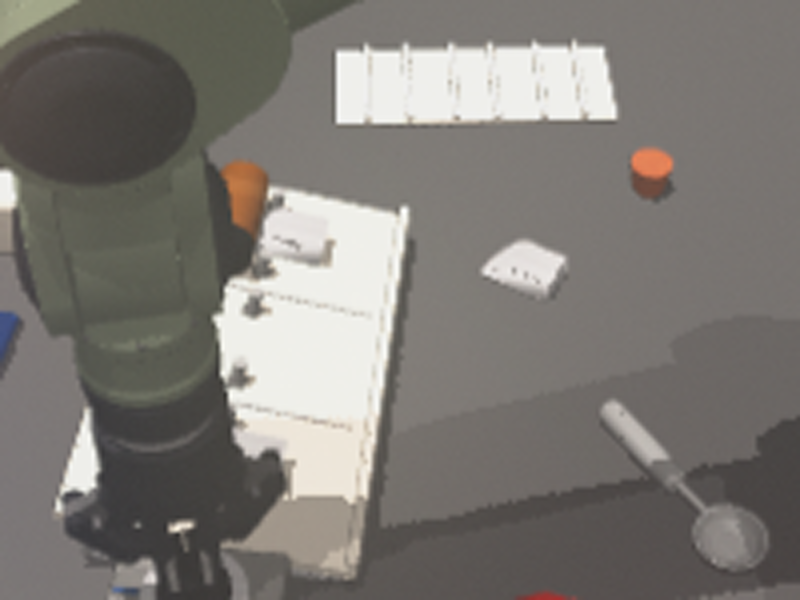

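Chocks and bottles are unchanged. Turn the knob back, counter-clockwise.

```bash
python3 -m crank '[[[0,0,0],-7,255],[[0,0,0],-14,255],[[0,0,0],-21,255],[[0,0,0],-28,255],[[0,0,0],-35,255],[[0,0,0],-42,255],[[0,0,0],-49,255],[[0,0,0],-56,255],[[0,0,0],-62,255],[[0,0,0],-67,255],[[0,0,0],-70,255],[[0,0,0],-70,255],[[0,0,0],-70,255]]' 60
```

```text
time: 36.77
ee_pos: [0.5937, 0.2907, 0.0732]
orientation: [3.141, -0.001, 1.631]
contact_force: [-4.6, 0.2, 5.0]
width: 0.156
```

```bash
python3 -m crank '[[[0,0,0],1,255],[[0,0,0],1,185],[[0,0,0],1,180],[[0,0,0],1,180],[[0,0,0],1,180],[[0,0,-0.02],1,180],[[0,0,-0.05],1,180],[[0,0,-0.09],1,180],[[0,0,-0.13],1,180],[[0,-0.02,-0.15],1,180],[[0,-0.06,-0.15],1,180],[[0,-0.1,-0.15],1,180],[[0,-0.14,-0.15],1,180],[[0,-0.18,-0.15],1,180],[[0,-0.2,-0.15],1,180],[[0,-0.2,-0.15],1,180]]'
python3 - <<'E'
from h import *
cv2.imwrite('pics/w22.png',r.read_camera('wrist')[:,:,::-1])
crop(r.read_camera('side'),220,150,200,150,4,'pics/s22.png')
crop(r.read_camera('top'),170,100,200,150,4,'pics/t22.png')
E
```

```text
time: 38.1
ee_pos: [0.3897, 0.2774, 0.2212]
orientation: [-3.139, 0.0, 1.616]
contact_force: [-0.3, -0.1, -0.5]
width: 0.296
```

View pics/s22.png

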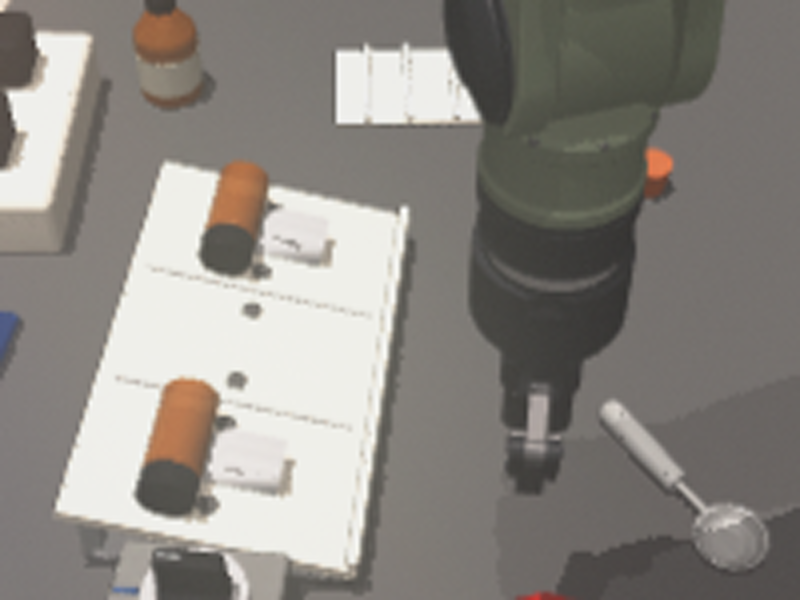

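View pics/t22.png

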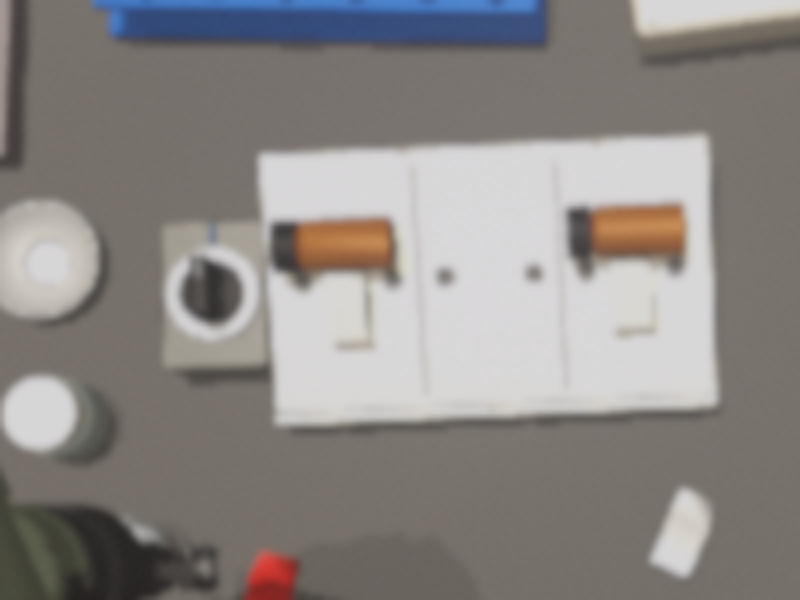

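View pics/w22.png

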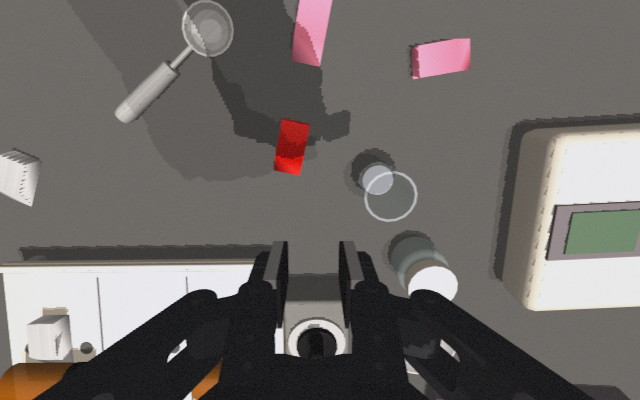

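```bash
python3 -m crank '[[[0,0,0],0,180],[[0,0,0],0,180],[[0,0,0],0,180],[[0,0,0],0,180],[[0,0,0],0,180],[[0,0,0],0,180],[[0,0,0],0,180],[[0,0,0],0,180],[[0,0,0],0,180],[[0,0,0],0,180],[[0,0,0],0,180],[[0,0,0],0,180]]'
python3 - <<'E'
from h import *
im=r.read_camera('side'); crop(im,220,150,200,150,4,'pics/s23.png'); cv2.imwrite('pics/sfull.png',im[:,:,::-1])
a=cv2.imread('pics/s22.png').astype(int)[:,:420];b=cv2.imread('pics/s23.png').astype(int)[:,:420];print(np.abs(a-b).max(),np.abs(a-b).mean())
print(onz('top',(332/4+170,246/4+100),.095), onz('top',(627/4+170,230/4+100),.095))
E
```

```text
time: 39.25
ee_pos: [0.3943, 0.278, 0.221]
orientation: [3.142, -0.0, 1.614]
contact_force: [-0.2, 0.1, -0.0]
width: 0.296
4 0.45255026455026454
[0.6194183  0.19471938 0.095     ] [ 0.63418636 -0.01611091  0.095     ]
```

View pics/sfull.png

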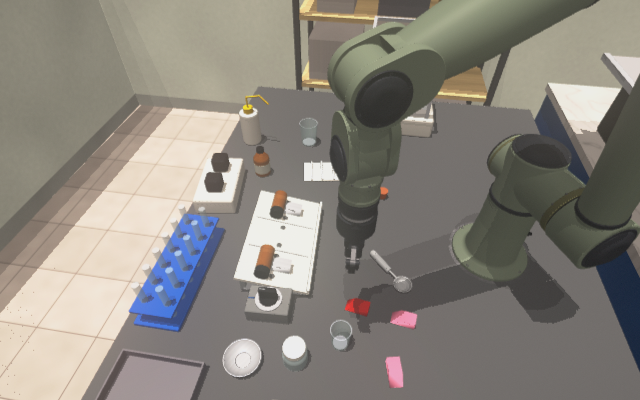

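```bash
python3 -c "
from bench import r
print(r.sign_off())"
```

```text
the job is handed in; nothing more can be done
None
```

The leak test is set up and handed in at about 39 s of the 210 s allowed. Sign-off gave no verdict.

**What I did:**
- I turned the knob clockwise and the pins came up.
- The tray held two bottles. I laid them at places 1 and 3, the two end places.
- I gripped two of the bare metal chocks and slid each one toe first until its bottle lifted 2–3 mm off the pins. The third chock was not needed and stays on the bench.
- I turned the knob back and the pins dropped.

**Last checks:**
- **Bottles and pins:** The camera images show the pins flush with the board and both bottles lying across it, each held by its chock. Two side views about 1 s apart show no movement.
- **Positions:** The bottle centres are about 23 mm and 26 mm up the slope from the stand's middle, inside the 8–45 mm window. That rests on camera positions good to about 3 mm; the top and wrist cameras placed the pin row 2.5 mm apart.
- **Bystanders:** Both beakers, the reagent bottle and the jar are standing.
- **Robot:** The arm is clear of everything, and the wrist force reads about 0 N.

**Slip:** When I first released the knob, two rows carried a mistaken extra clockwise turn. It pushed only against the knob's stop, and pictures taken afterwards showed the pins still up.

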